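Draw a housing cover into line with a drift pin and drop in its bolt

ROBOT

A 6-joint arm with a two-finger parallel gripper is mounted at the origin on a cart in front of the work surface, level with it; the furniture and walls round the work are solid. World frame = base frame: x ahead of the robot, y to its left, z up, the work surface at z = 0. Lengths are in m, angles in degrees, forces in N, time in s.
With the tool pointing down it reaches from about 0.35 to 0.975 m from the base axis. Payload 4.9 kg.
Tool frame: the origin (TCP) lies at the very end of the fingers, on their centre line; the grasp point (between the pads) lies 19 mm behind it (bot.grip_point_offset is the y of the grasp point in the tool frame, in m); y points along the fingers, z is the direction in which the jaws open and shut, and the axes are right-handed (so a half turn about y gives the same grasp; the last joint's range is limited). The gripper opens to 85 mm and grips with 20 to 120 N. Pads are 22 mm wide; open, the fingers measure 114 mm over their backs; the gripper's body (76 mm by 85 mm) begins 54 mm behind the grasp point. The pads swing forward as they close: fully open they stand 13 mm farther back than shut.
Start: joints at [56.895, 3.019, 92.412, -0, 84.569, -6.818], TCP at [0.277, 0.56, 0.202] pointing down, gripper open.
Joint ranges: [-172.51, 172.51], [-57.92, 126.97], [3.15, 148.05], [-58.71, 238.71], [5.1, 150.11], [-179.66, 179.66]. Speed limits (degrees/s): [147.25, 147.25, 180, 180, 180, 180].

INTERFACE

Orientations are given as [roll, pitch, yaw] about the fixed x, y, z axes, in that order (R = Rz(yaw) Ry(pitch) Rx(roll)).
In Python, from workcell import bot gives the robot as it stands.
- The arm moves only by the tool servo_tool, never from a script. Its argument "increments" is a list that holds one entry, the list of rows, each a list of 7 numbers: the turn, a rotation vector about the tool's x, y, z each as a share of 90 degrees, from -1 to 1, then the shift along the tool's x, y, z each as a share of 0.6 m, from -1 to 1, then the closure, from -1 (fully open) to 1 (shut). A call has 1 to 5 rows; each row is the pose to reach, as a shift and turn from the pose commanded when the call began, along the tool's axes at that moment; what a row does not reach only later rows make up. A row lasts 1/10 s, in which the tool goes at most 50 mm and 8.59 degrees, less where a joint would pass 70% of its speed; a pose out of reach is approached as far as the arm can. A call with a number of a shift or a turn outside -1 to 1 is refused whole. A call with a gripper value outside its range is refused whole. The fingers move at their own pace and stop on an object; the grip force is fixed at half the most. Time passes only in rows, so rows that repeat a pose let the fingers close. It gives the time, the measured TCP pose, the force and the opening at its end, in the units of the state.
- bot.read_state(): the state, without advancing time (a new reading comes with each control period).
- bot.read_camera(name): name is "scene" or "top" or "wrist"; returns a dict with "color" (420x560x3 uint8, blue, green, red), "camera_matrix" (3x3 intrinsics, pixels), "pose" (4x4, takes a point from camera to world coordinates); the wrist camera has in their place "T_tool_cam" (4x4, takes a point from camera to tool coordinates, whose origin is the TCP and whose axes are the tool frame's). Camera axes: x right, y down, z forward; pixel columns grow to the right and rows downward; lengths in m; the calibration is good to about 2 mm. A picture is of the moment at which its call begins: read the wrist's pose just before it. There is no depth.
- bot.sign_off(): hands the job in, once; it reports no verdict.
The state is a dict: "time": time; "joint_positions": joint angles; "joint_vel": joint speeds; "effort": joint torques, N m; "eef_pos": TCP position; "tcp_rot": TCP orientation; "wrist_force": force on the tool from outside, world axes, zero at the start; "torque": the same for the moment, N m; "gripper_width": finger opening in m.
Only numpy, scipy, OpenCV 4.12 (cv2) and the standard library are available. Lean on these libraries where they do the work, as an engineer would, in place of code of your own. Each camera call takes 0.05 s, during which the arm holds its last target.

TASK

The blue cover on the metal housing hangs on one fitted bolt and has slipped round one way or the other, so its two open holes no longer match the holes below. Ease the orange-handled drift pin down through the cover's drift hole by feel, following the side force so that it draws the cover into line, until its collar sits fully on the cover; then drop the loose bolt fully home in the other hole and leave both in place. Never force the pin or the bolt (no more than about 25 N on the work), and leave the tin, the jar and the spool where they are.

Things in the scene. Friction and masses are not known exactly. Their poses are not given: they have to be found in the camera images.
- stand: Dark round swivel foot, 140 mm across, 14 mm high, fixed to the bench; origin under its centre. On it, locked, a bare-metal housing 126x104x56 mm (top 70 mm over the bench), turned up to 0.3 rad against the foot. Under the cover's two open holes the housing has blind holes 20 mm wide, 53 mm deep, at the same spacing; their exact place is not measured
- cover: Blue plate 122x100x6 mm on the housing (top 76 mm over the bench), swinging on one fitted bolt (origin: its axis, plate underside; x to the end with the open holes) with about 4 N drag at the holes. A round boss rises 7 mm mid-plate. It has slipped up to 0.143 rad either way: each housing hole lies up to 14 mm from the cover's hole, along the circle about the pivot, to a side not told
- drift_hole (a point): Mouth of the drift hole in the cover: 20 mm through hole, point at its centre in the cover's top face. In the cover's frame it lies at x = 92, y = +34 mm (the corner on the left, seen from the pivot towards the holes). Axes as the cover's
- bolt_hole (a point): Mouth of the bolt hole in the cover: 20 mm through hole, point at its centre in the cover's top face. In the cover's frame at x = 92, y = -34 mm (the corner on the right). Axes as the cover's
- pin_grip (a point): Centre of the orange hex handle (14 mm across flats, 40 mm high) of the upright steel drift pin; flats face the pin's x axis and every 60 degrees from it. Below: collar 28 mm across, 3 mm thick, underside 23 mm below this point; then a shank 18.6 mm thick for 18 mm, then a 34 mm taper to a 4 mm tip (tip 52 mm below the collar's underside). About 180 g
- pin_collar (a point): On the pin's axis at the underside of its collar (23 mm below the handle's centre); sits on the cover's top face when the pin is home
- bolt_grip (a point): On the upright dark bolt's hex head (22 mm across flats, 26 mm high; flats face the bolt's x axis and every 60 degrees from it), 10 mm below its top. Flange 29 mm across, 2 mm thick, underside 18 mm below this point; then a plain shank 17 mm thick, 34 mm long, end chamfered 4 mm. 160 g. Drops in without turning, only if cover and housing holes match within 3 mm
- bolt_flange (a point): On the bolt's axis at the underside of its flange; sits on the cover's top face when the bolt is home
- rack: Wooden block 50x116x60 mm (top face 60 mm over the bench) on a black foot 64x126 mm, fixed; origin at the centre of its underside. Pin and bolt stand in its two holes, 23 mm wide, at y = +33 and -33 mm in its frame (either may hold either), collar or flange on the top face
- tin: Small round tin with a red lid, 53 mm across and 20 mm high, bystander; origin at the centre of its underside
- jar: White jar with blue cap, 52 mm across and 62 mm high, bystander; origin at the centre of its underside
- spool: Solder spool with green flanges, 55 mm across and 30 mm high, bystander; origin at the centre of its underside

How it is judged (in metres and radians):
On the way, in this order (a step that is already met when the one before it is completed fails the run):
1. the drift pin is fully down in the drift hole, collar on the cover, before the bolt is fitted (z of pin_collar in the frame of drift_hole below 0.003 m and horizontal distance between pin_collar and drift_hole below 0.004 m and not (z of bolt_flange in the frame of bolt_hole below 0.02 m and horizontal distance between bolt_flange and bolt_hole below 0.01 m)), for 0.2 s.
2. the bolt is fully home in the bolt hole (z of bolt_flange in the frame of bolt_hole below 0.003 m and horizontal distance between bolt_flange and bolt_hole below 0.005 m), for 0.2 s.
At the end, for the whole second after the job is handed in: Pin in the drift hole and bolt in the bolt hole, both within 0.1 rad of upright: pin collar within 3 mm of the cover's top face and 4 mm of the hole's centre, bolt flange within 3 mm of the face and 5 mm of its hole's centre; tin, jar and spool within 20 mm of their start (all of step 2 and z of pin_collar in the frame of drift_hole below 0.003 m and horizontal distance between pin_collar and drift_hole below 0.004 m and angle between each of pin_collar, bolt_flange's own z axis and vertical below 0.1 rad); the robot touches nothing.
It fails at once if pin or bolt forced: more than 25 N between it and the cover, housing and stand (contact force between any of drift_pin, bolt and stand above 25 N).
It fails at once if tin, jar or spool moved by more than 20 mm (distance of any of tin, jar, spool from where it was at the start of the episode above 0.02 m).
It also fails if it takes over 72 s, if anything falls off the work surface, if the arm or the gripper's body presses on something with over 40 N, if the wrist force passes 120 N, or if a joint passes its speed limit or range.

## Working session

There is one attempt and no reset: what is moved stays moved. The work goes in short steps, Python scripts to look and compute and a tool call to move; the robot and the scene stay as the last step left them, time stands still between calls to the robot, and variables do not carry over. Pictures are saved under pics/ and viewed, and the job is handed in when it is done.

Besides the shell and the picture viewer there is one more tool, called in YAML: its name, and indented under it one key for each argument. servo_tool: Moves the arm, as the interface text tells. Shift numbers are shares of 0.6 m and turn numbers shares of 90 degrees, none past 1 either way. Its arguments: {"type":"object","properties":{"increments":{"type":"array","items":{"type":"array","items":{"type":"array","items":{"type":"number"}}}}},"required":["increments"]}

```bash
ls; mkdir -p pics
python3 - <<'E'
from workcell import bot
import cv2, json, numpy as np
print(bot.read_state(), bot.grip_point_offset)
for n in ["scene","top","wrist"]:
    c=bot.read_camera(n)
    cv2.imwrite(f"pics/{n}0.png",c["color"])
    np.savez(f"pics/{n}0.npz",**c)
    print(n,c["camera_matrix"],c.get("pose",c.get("T_tool_cam")))
E
```

```text
pics
{'time': 0.0, 'joint_positions': array([ 5.68953286e+01,  3.05862902e+00,  9.24915583e+01, -1.11043074e-03,
        8.45686317e+01, -6.81851707e+00]), 'joint_vel': array([-0.08972726,  0.08072699,  0.04298121,  0.06466419, -0.00038656,
        0.07507107]), 'effort': array([ 1.59395226e-03, -3.93659127e+01, -3.70189834e+01,  5.65739276e-05,
        6.71503163e-03, -5.53190986e-07]), 'eef_pos': array([0.27641877, 0.55979416, 0.20105382]), 'tcp_rot': array([-9.01181099e+01,  1.30093560e-02, -2.62860614e+01]), 'wrist_force': array([ 0.33983065, -1.25631041,  0.35296908]), 'torque': array([ 0.01906393, -0.02938027, -0.01493548]), 'gripper_width': 0.085550021110392} -0.0187
scene [[455.5063233    0.         275.57662414]
 [  0.         455.5063233  207.59833673]
 [  0.           0.           1.        ]] [[ 0.46582243 -0.58346814  0.66526265 -0.37743142]
 [-0.88461934 -0.28887797  0.36605758 -0.36394858]
 [-0.02140322 -0.75902203 -0.65071304  0.88996263]
 [ 0.          0.          0.          1.        ]]
top [[418.38940269   0.         274.17078563]
 [  0.         418.38940269 215.14696943]
 [  0.           0.           1.        ]] [[ 0.08992585 -0.97402975  0.20779653  0.2210246 ]
 [-0.99593611 -0.08898486  0.01389098  0.08927135]
 [ 0.00496051 -0.20820122 -0.97807344  1.2271595 ]
 [ 0.          0.          0.          1.        ]]
wrist [[320.68181288   0.         282.60233959]
 [  0.         320.68181288 213.24121405]
 [  0.           0.           1.        ]] [[ 2.80409811e-05  9.54819609e-01  2.97185992e-01 -7.69844240e-02]
 [-5.79244433e-04 -2.97185926e-01  9.54819454e-01 -1.72872709e-01]
 [ 9.99999832e-01 -1.98917405e-04  5.44740558e-04  1.88481732e-04]
 [ 0.00000000e+00  0.00000000e+00  0.00000000e+00  1.00000000e+00]]
```

View pics/scene0.png

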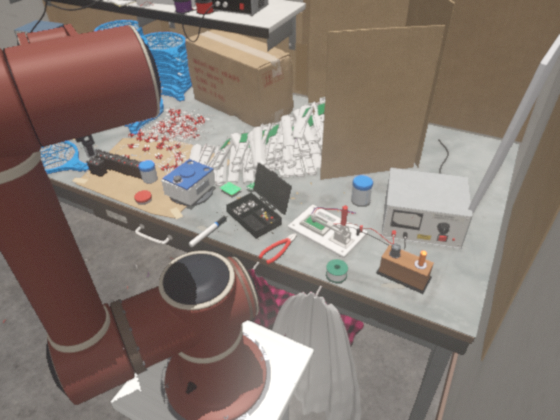

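View pics/top0.png

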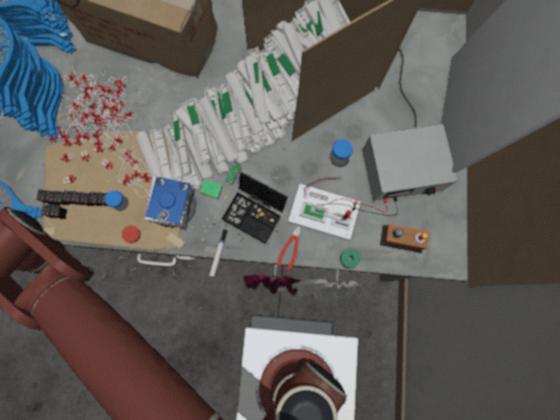

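View pics/wrist0.png

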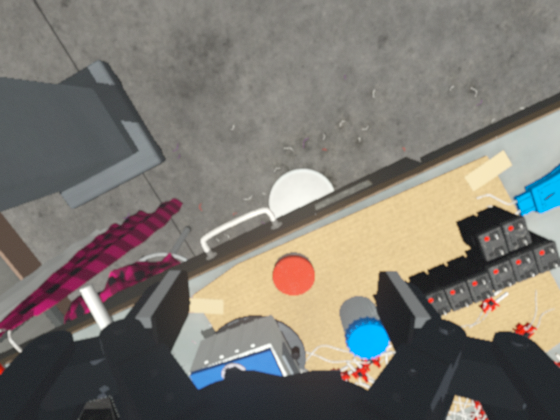

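The top view shows the cover at about (168,201), with the rack at (406,237) and its orange pin right at (424,237), the bolt at (398,233). The tin is at (131,234), the spool at (350,258), and blue caps at (115,200) and (341,150). I'll zoom in next.

```bash
cat > h.py <<'E'
import numpy as np, cv2
from workcell import bot
from scipy.spatial.transform import Rotation as R
def ray(c,uv,T=None):
    K=c["camera_matrix"]; P=c["pose"] if T is None else T
    d=P[:3,:3]@np.linalg.solve(K,[uv[0],uv[1],1.]); return P[:3,3],d
def onz(c,uv,z,T=None):
    o,d=ray(c,uv,T); return o+d*(z-o[2])/d[2]
def proj(c,p,T=None):
    P=c["pose"] if T is None else T
    q=P[:3,:3].T@(np.asarray(p)-P[:3,3]); q=c["camera_matrix"]@q; return q[:2]/q[2]
def toolT(s):
    T=np.eye(4); T[:3,:3]=R.from_euler('xyz',s["tcp_rot"],degrees=True).as_matrix(); T[:3,3]=s["eef_pos"]; return T
def wrist(name):
    s=bot.read_state(); c=bot.read_camera("wrist"); T=toolT(s)@c["T_tool_cam"]
    cv2.imwrite(f"pics/{name}.png",c["color"]); c["pose"]=T; np.savez(f"pics/{name}.npz",**c); return c,T,s
def grab(n,name):
    c=bot.read_camera(n); cv2.imwrite(f"pics/{name}.png",c["color"]); np.savez(f"pics/{name}.npz",**c); return c
def crop(img,u,v,w,h,k,name):
    cv2.imwrite(f"pics/{name}.png",cv2.resize(img[v:v+h,u:u+w],None,fx=k,fy=k,interpolation=cv2.INTER_CUBIC))
E
python3 - <<'E'
from h import *
c=np.load("pics/top0.npz"); im=c["color"]
crop(im,100,150,120,110,6,"t_cover"); crop(im,330,200,120,70,6,"t_rack")
for n,uv,z in [("boss",(168,201),.083),("tin",(131,234),.02),("spool",(350,258),.03),("jarL",(115,200),.062),("jarR",(341,150),.062),("pin",(424,237),.09),("bolt",(398,233),.09)]:
    print(n,onz(c,uv,z).round(3))
s=np.load("pics/scene0.npz")["color"]
crop(s,80,140,150,100,5,"s_cover"); crop(s,320,230,130,80,6,"s_rack")
E
```

```text
boss [0.477 0.407 0.083]
tin [0.384 0.517 0.02 ]
spool [ 0.37  -0.121  0.03 ]
jarL [0.471 0.564 0.062]
jarR [ 0.682 -0.073  0.062]
pin [ 0.439 -0.311  0.09 ]
bolt [ 0.444 -0.239  0.09 ]
```

View pics/t_cover.png

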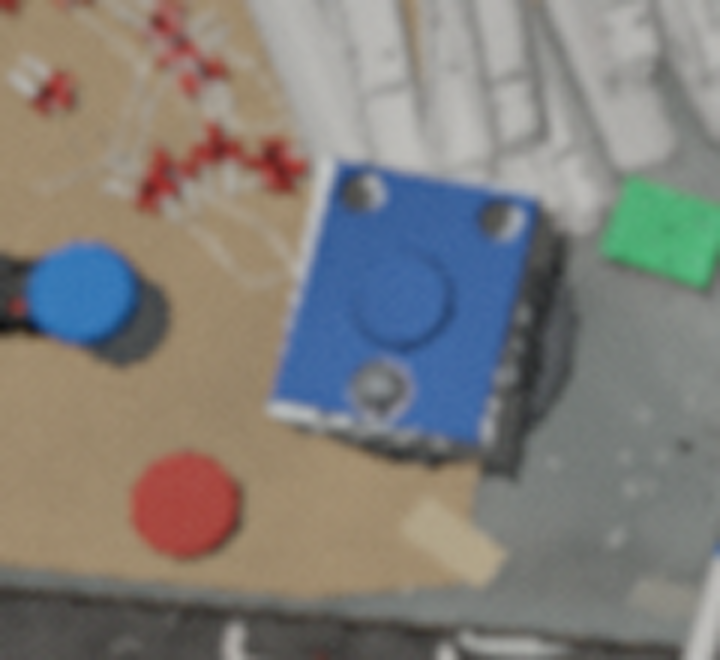

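View pics/t_rack.png

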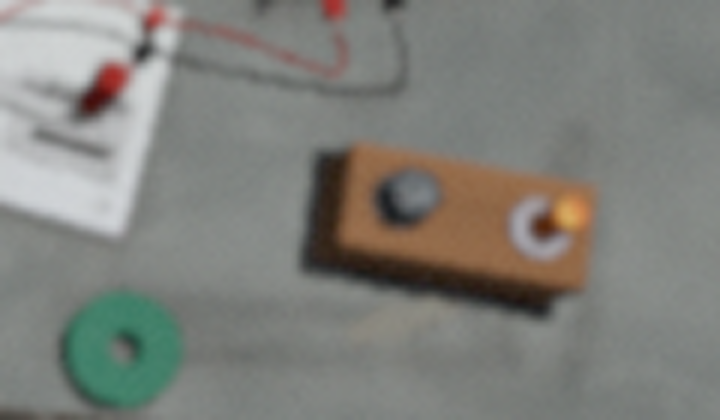

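View pics/s_cover.png

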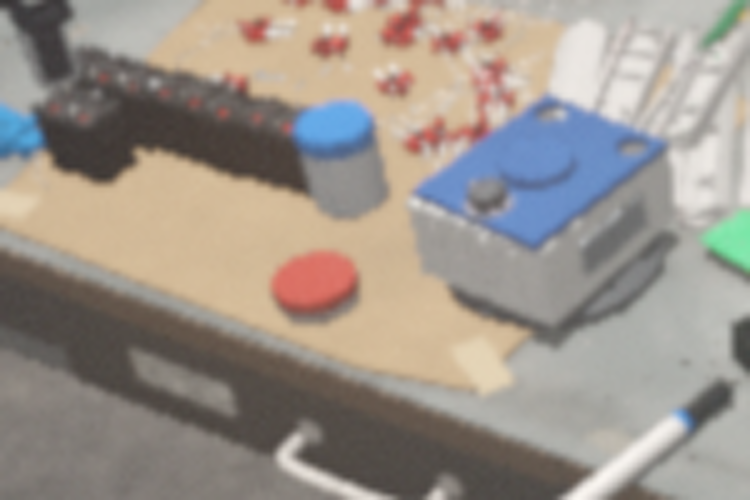

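View pics/s_rack.png

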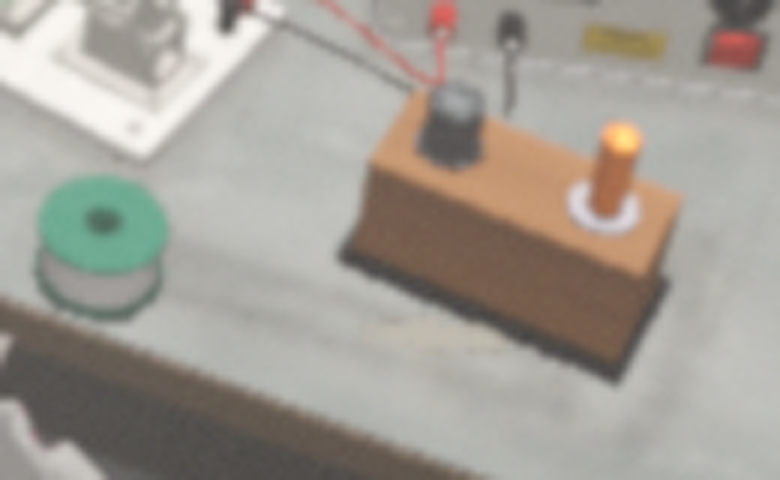

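Run:
```python
from h import *
c=np.load("pics/top0.npz")
off=np.array([100,150])
f=lambda p,z,o=off: onz(c,np.array(p)/6+o-.42,z)
pv=f((380,387),.085);d=f((363,190),.076);b=f((502,218),.076)
print(pv,d,b)
x=(d+b)/2-pv; print("yaw",np.degrees(np.arctan2(x[1],x[0])), np.linalg.norm(x[:2]), np.linalg.norm(d-b))
r=np.array([330,200])
p=f((570,212),.103,r); print("pin top",p, "collar",f((541,228),.062,r)); print("bolt top",f((410,193),.088,r))
print("rack corners",[f(q,.06,r).round(3) for q in [(350,145),(595,185),(583,290),(340,245)]])
m=(d+b)/2
s=bot.read_state(); T=toolT(s)
y=np.radians(-26.29); tgt=np.array([m[0]+.077*np.cos(y),m[1]+.077*np.sin(y),.15])
dl=T[:3,:3].T@(tgt-T[:3,3]); print(m,tgt,dl,dl/.6)
```

```text
[0.43848278 0.41476362 0.085     ] [0.53459529 0.43930292 0.076     ] [0.52690659 0.37156407 0.076     ]
yaw -5.77410129964661 0.09273869287428527 0.0681738033787369
pin top [ 0.44230229 -0.30783647  0.103     ] collar [ 0.44150049 -0.30883684  0.062     ]
bolt top [ 0.44743926 -0.2394488   0.088     ]
rack corners [array([ 0.474, -0.219,  0.06 ]), array([ 0.465, -0.335,  0.06 ]), array([ 0.414, -0.33 ,  0.06 ]), array([ 0.425, -0.215,  0.06 ])]
[0.53075094 0.4054335  0.076     ] [0.59978635 0.37132906 0.15      ] [ 0.37336779  0.05129563 -0.02583057] [ 0.62227965  0.08549272 -0.04305096]
```

servo_tool:
  increments:
    - [[0, 0, 0, 0.08, 0, -0.01, -1], [0, 0, 0, 0.16, 0, -0.015, -1], [0, 0, 0, 0.24, 0, -0.02, -1], [0, 0, 0, 0.32, 0.02, -0.02, -1], [0, 0, 0, 0.4, 0.04, -0.03, -1]]

```text
time: 0.65
eef_pos: [0.4857, 0.4372, 0.1783]
tcp_rot: [-89.9, -0.0, -26.3]
wrist_force: [0.8, 0.3, -1.1]
gripper_width: 0.0853
```

servo_tool:
  increments:
    - [[0, 0, 0, 0.08, 0.02, -0.01, -1], [0, 0, 0, 0.16, 0.045, -0.013, -1], [0, 0, 0, 0.222, 0.045, -0.013, -1], [0, 0, 0, 0.222, 0.045, -0.013, -1]]

```text
time: 1.05
eef_pos: [0.6031, 0.3685, 0.1495]
tcp_rot: [-90.1, -0.0, -26.6]
wrist_force: [-0.4, -0.3, 0.9]
gripper_width: 0.0855
```

Run:
```python
from h import *
c,T,s=wrist("w1"); print(s["time"],s["eef_pos"],s["tcp_rot"])
crop(c["color"],180,40,220,160,3,"w1c")
```

```text
1.05 [0.60312101 0.36848315 0.14951293] [-9.01108486e+01 -3.44504434e-03 -2.65817420e+01]
```

View pics/w1.png

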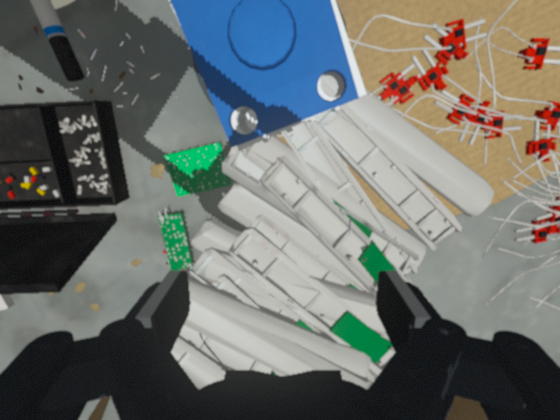

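View pics/w1c.png

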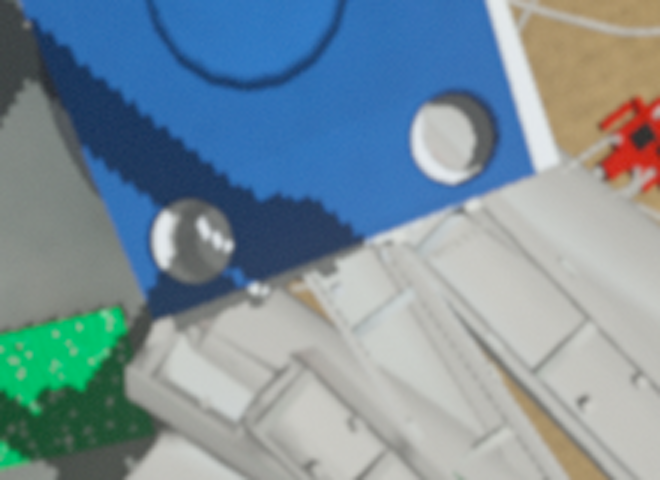

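Run:
```python
from h import *
c=np.load("pics/w1.npz"); im=c["color"]
a=cv2.resize(im[65:110,305:370],None,fx=10,fy=10,interpolation=cv2.INTER_CUBIC)
cv2.imwrite("pics/w1d.png",a)
a=cv2.resize(im[98:143,220:280],None,fx=10,fy=10,interpolation=cv2.INTER_CUBIC)
cv2.imwrite("pics/w1e.png",a)
```

```text
(no output)
```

View pics/w1d.png

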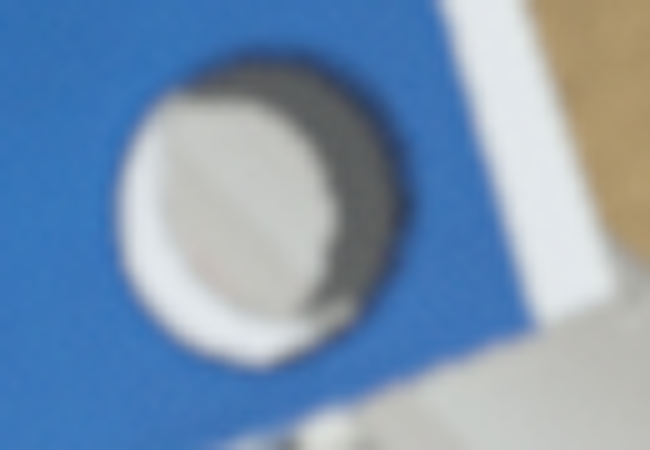

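View pics/w1e.png

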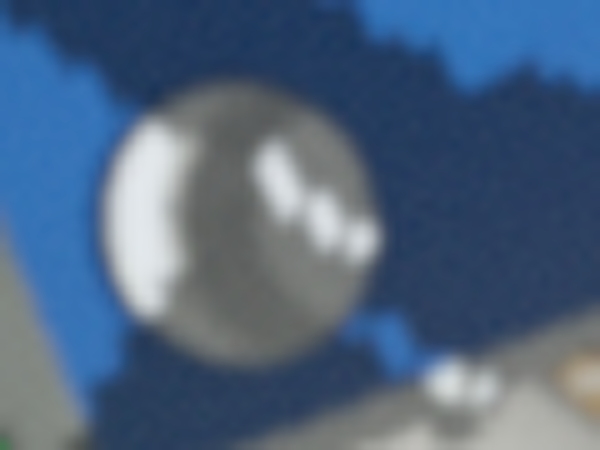

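Run:
```python
from h import *
c=np.load("pics/w1.npz")
d=onz(c,(305+26.2-.45,65+20.5-.45),.076); b=onz(c,(220+24-.45,98+22.3-.45),.076)
print(d,b,np.linalg.norm(d-b), np.degrees(np.arctan2(*(d-b)[[1,0]]))-90)
s=bot.read_state();T=toolT(s)
# camera over drift hole, TCP z .12
y=np.radians(s["tcp_rot"][2]); tgt=np.array([d[0]+.077*np.cos(y),d[1]+.077*np.sin(y),.125])
dl=T[:3,:3].T@(tgt-T[:3,3]);print(dl/.6)
```

```text
[0.53243659 0.44257723 0.076     ] [0.52550876 0.37529956 0.076     ] 0.06763341548375516 -5.879239456447678
[-0.02813926  0.04177745  0.05687345]
```

servo_tool:
  increments:
    - [[0, 0, 0, -0.028, 0.04, 0.057, -1], [0, 0, 0, -0.028, 0.04, 0.057, -1], [0, 0, 0, -0.028, 0.04, 0.057, -1]]

```text
time: 1.4
eef_pos: [0.5981, 0.411, 0.126]
tcp_rot: [-90.1, 0.1, -26.1]
wrist_force: [0.1, -0.5, 0.3]
gripper_width: 0.0853
```

Run:
```python
from h import *
c,T,s=wrist("w2"); print(s["time"],s["eef_pos"],s["tcp_rot"])
im=c["color"]
crop(im,180,40,200,150,4,"w2c")
crop(im,250,80,70,60,10,"w2d")
```

```text
1.4 [0.59811366 0.41097773 0.1260352 ] [-9.01261083e+01  8.40086575e-02 -2.61423668e+01]
```

View pics/w2c.png

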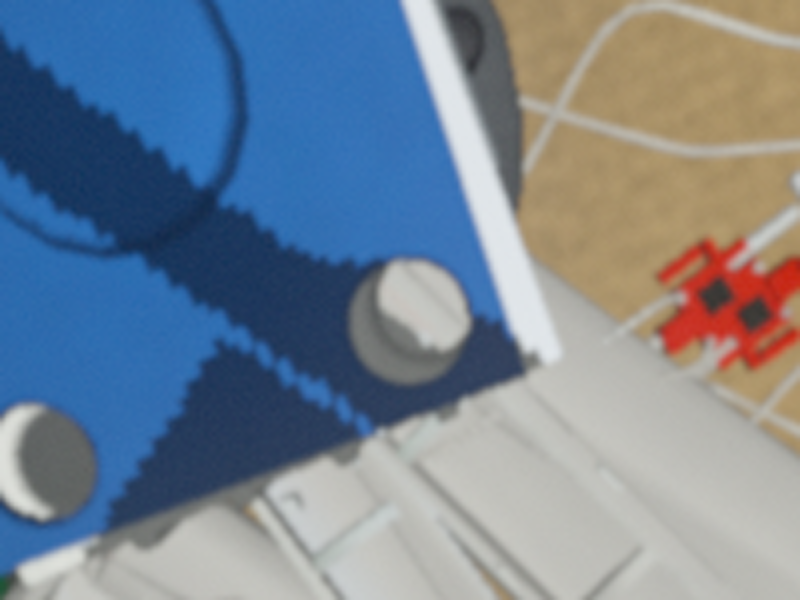

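View pics/w2d.png

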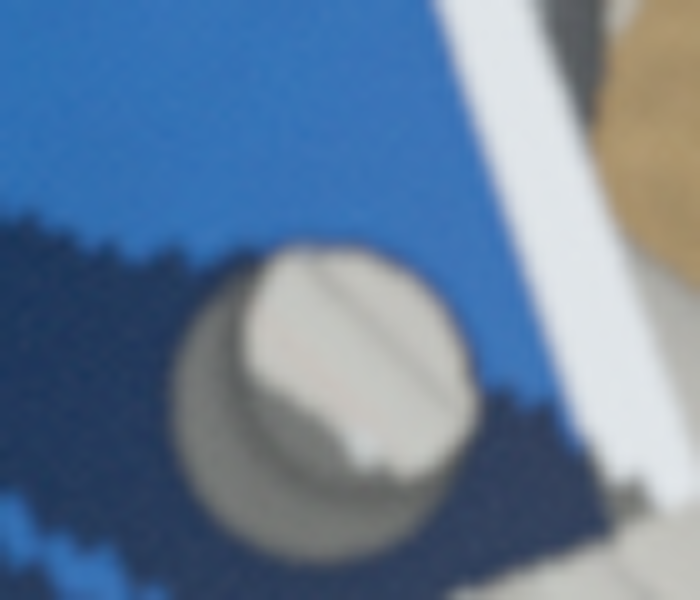

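Run:
```python
from h import *
for nm,z in (("w1",0),("w2",0)):
    c=np.load(f"pics/{nm}.npz"); im=c["color"]; hsv=cv2.cvtColor(im,cv2.COLOR_BGR2HSV)
    blue=((hsv[...,0]>95)&(hsv[...,0]<125)&(hsv[...,1]>120)).astype(np.uint8)
    white=((hsv[...,1]<40)&(hsv[...,2]>205)).astype(np.uint8)
    E1=[];E2=[]
    rows=range(4,88) if nm=="w1" else range(42,125)
    for v in rows:
        b=np.where(blue[v,:420])[0]
        if len(b)==0: continue
        u=b.max(); 
        # subpixel via blue-red diff
        w=u+1
        while w<u+18 and (white[v,w] or w<=u+2): w+=1
        E1.append((u+.5,v));E2.append((w-.5,v))
    E1=np.array(E1);E2=np.array(E2)
    def fit(E,z):
        P=np.array([onz(c,e,z)[:2] for e in E])
        vx,vy,x0,y0=cv2.fitLine(P.astype(np.float32),cv2.DIST_HUBER,0,.001,.001).ravel()
        res=np.abs((P-[x0,y0])@[-vy,vx]); 
        return np.degrees(np.arctan(vy/vx)),(x0,y0),res.std()*1e3,P
    a1,p1,r1,P=fit(E1,.076);a2,p2,r2,Q=fit(E2,.07)
    print(nm,len(E1),a1,a2,"diff",a2-a1,r1,r2)
    n=np.array([-np.sin(np.radians(a1)),np.cos(np.radians(a1))])
    print("gap",[(round(np.linalg.norm(p)*1e3),round(float((Q[i]-P[i])@n*1e3),1)) for i,p in list(enumerate(P))[::12]], E1[::20].tolist(),E2[::20].tolist())
```

```text
w1 84 -6.0490656 -2.908487 diff 3.1405785 0.09709539796740693 0.10212632159746811
gap [(671, 4.5), (676, 5.2), (681, 5.2), (686, 6.6), (692, 6.7), (697, 7.4), (703, 7.5)] [[330.5, 4.0], [336.5, 24.0], [341.5, 44.0], [347.5, 64.0], [353.5, 84.0]] [[335.5, 4.0], [342.5, 24.0], [349.5, 44.0], [356.5, 64.0], [362.5, 84.0]]
w2 83 -5.948645 -3.2526417 diff 2.6960034 0.09494374247437844 0.09860578939382922
gap [(674, 5.2), (678, 5.8), (683, 5.9), (688, 6.5), (693, 6.6), (699, 7.3), (704, 7.4)] [[279.5, 42.0], [286.5, 62.0], [293.5, 82.0], [299.5, 102.0], [306.5, 122.0]] [[287.5, 42.0], [295.5, 62.0], [302.5, 82.0], [310.5, 102.0], [317.5, 122.0]]
```

The holes show the housing displaced to the cover's +y side (image right). Two edge fits give about 2.9°, or 5 mm at the hole. Next stop is the rack.

```bash
cat >> h.py <<'E'
def go(p,yaw,s=None):
    s=s or bot.read_state(); T=toolT(s)
    Rt=R.from_euler('xyz',[-90,0,yaw],degrees=True).as_matrix()
    dl=T[:3,:3].T@(np.asarray(p)-T[:3,3]); rv=R.from_matrix(T[:3,:3].T@Rt).as_rotvec(degrees=True)
    print("turn",(rv/90).round(4),"shift",(dl/.6).round(4),"dist",np.linalg.norm(dl).round(3),"t",s["time"])
E
python3 - <<'E'
from h import *
go([.55,.19,.22],-50); go([.442,-.30,.2],-92)
E
```

```text
turn [ 0.0004  0.2646 -0.    ] shift [ 0.0891 -0.1543 -0.3661] dist 0.244 t 1.45
turn [4.000e-04 7.313e-01 1.000e-04] shift [ 0.288  -0.1205 -1.1784] dist 0.731 t 1.45
```

servo_tool:
  increments:
    - [[0, 0.05, 0, 0.018, -0.06, -0.05, -1], [0, 0.12, 0, 0.036, -0.12, -0.11, -1], [0, 0.18, 0, 0.055, -0.155, -0.19, -1], [0, 0.24, 0, 0.075, -0.155, -0.27, -1], [0, 0.265, 0, 0.09, -0.155, -0.35, -1]]

```text
time: 1.95
eef_pos: [0.5566, 0.1995, 0.2237]
tcp_rot: [-89.7, -0.2, -50.2]
wrist_force: [1.2, -1.2, 1.2]
gripper_width: 0.0855
```

Run:
```python
from h import *
print(bot.read_state()["eef_pos"]);go([.49,-.05,.22],-85)
```

```text
[0.55655745 0.19954237 0.22367405]
turn [-0.0035  0.3861  0.0009] shift [ 0.2488  0.0052 -0.3513] dist 0.258 t 1.95
```

servo_tool:
  increments:
    - [[0, 0.09, 0, 0.05, 0.001, -0.065, -1], [0, 0.18, 0, 0.1, 0.002, -0.13, -1], [0, 0.27, 0, 0.14, 0.003, -0.2, -1], [0, 0.36, 0, 0.19, 0.004, -0.265, -1], [0, 0.386, 0, 0.235, 0.005, -0.33, -1]]

```text
time: 2.45
eef_pos: [0.4939, -0.0359, 0.2188]
tcp_rot: [-89.8, -0.1, -85.1]
wrist_force: [1.6, -0.9, 0.5]
gripper_width: 0.0855
```

Run:
```python
from h import *
print(bot.read_state()["eef_pos"]);go([.442,-.30,.21],-92)
```

```text
[ 0.49386333 -0.0358828   0.2188112 ]
turn [-0.002   0.0771  0.0007] shift [ 0.4311  0.0149 -0.1241] dist 0.269 t 2.45
```

servo_tool:
  increments:
    - [[0, 0.03, 0, 0.08, 0, -0.023, -1], [0, 0.06, 0, 0.16, 0.005, -0.046, -1], [0, 0.077, 0, 0.24, 0.01, -0.07, -1], [0, 0.077, 0, 0.32, 0.015, -0.093, -1], [0, 0.077, 0, 0.395, 0.015, -0.115, -1]]

```text
time: 2.95
eef_pos: [0.446, -0.2782, 0.2094]
tcp_rot: [-89.9, -0.1, -91.8]
wrist_force: [-0.0, -0.4, 0.5]
gripper_width: 0.0855
```

servo_tool:
  increments:
    - [[0, 0, 0, 0.03, 0.001, -0.009, -1], [0, 0, 0, 0.03, 0.001, -0.009, -1]]

```text
time: 3.15
eef_pos: [0.4401, -0.2964, 0.2088]
tcp_rot: [-89.9, -0.1, -92.1]
wrist_force: [-0.5, -0.5, 0.3]
gripper_width: 0.0853
```

Run:
```python
from h import *
c,T,s=wrist("w3"); print(s["time"],s["eef_pos"],s["tcp_rot"])
crop(c["color"],220,70,130,180,4,"w3c")
```

```text
3.15 [ 0.44006244 -0.29637637  0.20879175] [-8.99383260e+01 -8.98713214e-02 -9.20507325e+01]
```

View pics/w3.png

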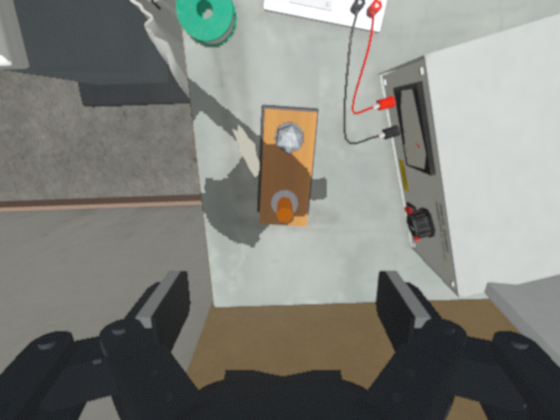

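View pics/w3c.png

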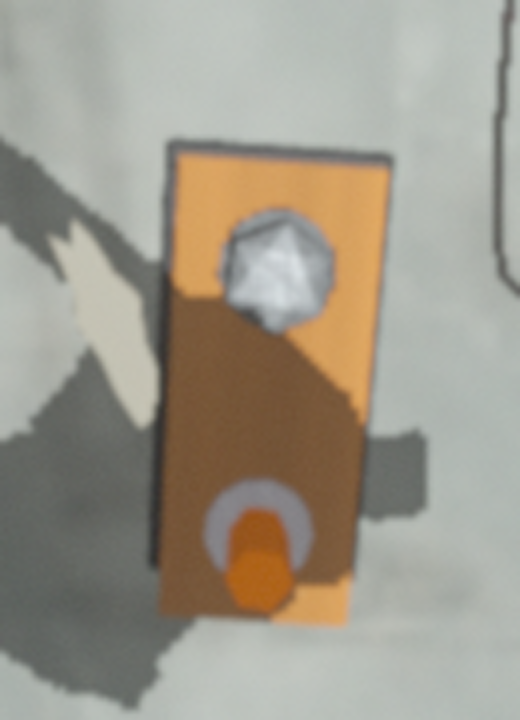

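Run:
```python
from h import *
c=np.load("pics/w3.npz"); im=c["color"]
crop(im,262,185,46,46,13,"w3p"); crop(im,266,115,46,46,13,"w3b")
```

```text
(no output)
```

View pics/w3p.png

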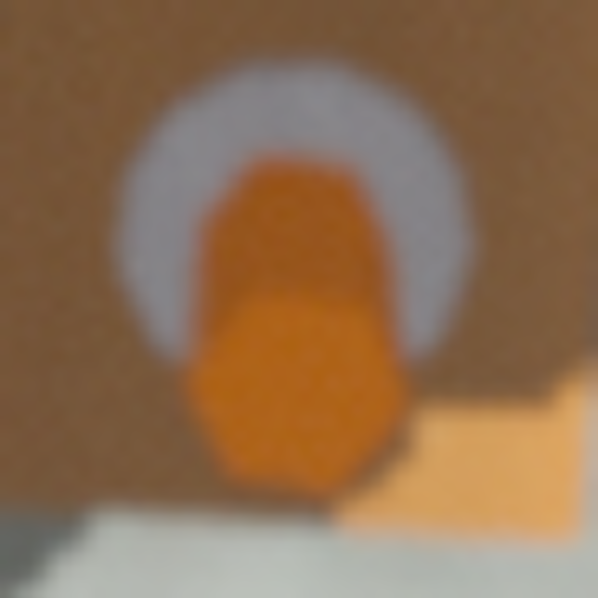

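View pics/w3b.png

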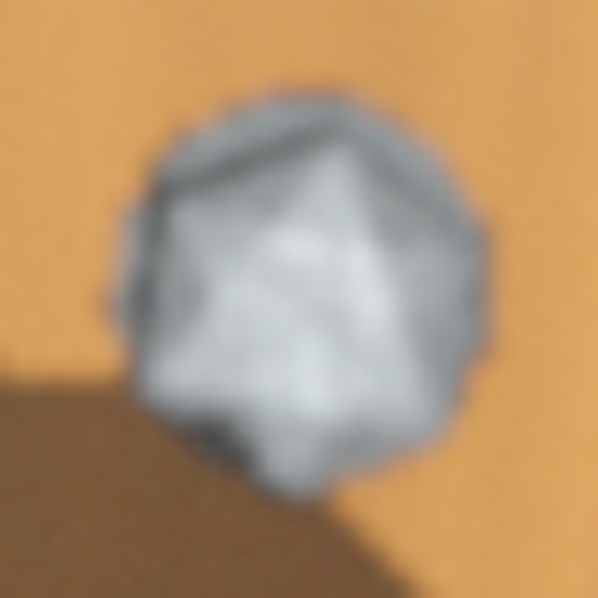

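Run:
```python
from h import *
c=np.load("pics/w3.npz")
print("collar",onz(c,(262+296/13-.5,185+238/13-.5),.0625))
p=onz(c,(262+299.5/13-.5,185+387/13-.5),.103);print("top",p)
# bolt: flange circle & head
print("boltflange",onz(c,(266+300/13-.5,115+290/13-.5),.062),"head",onz(c,(266+300/13-.5,115+300/13-.5),.086))
# rack pixels
hsv=cv2.cvtColor(c["color"],cv2.COLOR_BGR2HSV)
m=((hsv[...,0]<22)&(hsv[...,1]>90)).astype(np.uint8); m[:90]=0;m[250:]=0;m[:,:240]=0;m[:,330:]=0
ct=max(cv2.findContours(m,0,2)[0],key=cv2.contourArea); r=cv2.minAreaRect(ct); print(r)
B=np.array([onz(c,q,.06) for q in cv2.boxPoints(r)]);print(B.round(4),B.mean(0))
```

```text
collar [ 0.44070969 -0.30799168  0.0625    ]
top [ 0.44070754 -0.30760324  0.103     ]
boltflange [ 0.44716956 -0.24181537  0.062     ] head [ 0.44673718 -0.24082232  0.086     ]
((286.416259765625, 167.17259216308594), (52.86531066894531, 114.99274444580078), 4.085616588592529)
[[ 0.41   -0.3294  0.06  ]
 [ 0.4248 -0.2143  0.06  ]
 [ 0.475  -0.2195  0.06  ]
 [ 0.4658 -0.3357  0.06  ]] [ 0.44386176 -0.27472282  0.06      ]
```

Run:
```python
from h import *
go([.4407,-.3078,.13],-67); go([.4407,-.3078,.069],-67)
```

```text
turn [-0.0007 -0.2772  0.0006] shift [0.0215 0.1311 0.0007] dist 0.08 t 3.2
turn [-0.0007 -0.2772  0.0006] shift [0.0214 0.2328 0.0005] dist 0.14 t 3.2
```

servo_tool:
  increments:
    - [[0, -0.09, 0, 0.01, 0.04, 0, -1], [0, -0.18, 0, 0.021, 0.08, 0, -1], [0, -0.277, 0, 0.021, 0.13, 0, -1], [0, -0.277, 0, 0.021, 0.19, 0, -1], [0, -0.277, 0, 0.021, 0.232, 0, -1]]

```text
time: 3.7
eef_pos: [0.4407, -0.3045, 0.067]
tcp_rot: [-90.0, 0.1, -66.8]
wrist_force: [-0.5, -0.1, 0.1]
gripper_width: 0.085
```

servo_tool:
  increments:
    - [[0, 0, 0, 0, 0, 0, -0.5], [0, 0, 0, 0, 0, 0, 0]]

```text
time: 3.9
eef_pos: [0.4414, -0.3058, 0.0693]
tcp_rot: [-90.0, -0.0, -66.8]
wrist_force: [0.5, 0.4, 0.4]
gripper_width: 0.0591
```

Run:
```python
from h import *
c,T,s=wrist("w4"); print(s["time"],s["eef_pos"],s["tcp_rot"],s["gripper_width"])
go([.4407,-.3078,.069],-67)
```

```text
3.9 [ 0.44135781 -0.30575292  0.06934996] [-8.99780891e+01 -2.11663483e-02 -6.67979671e+01] 0.05914628621033489
turn [-0.0009  0.0021  0.0017] shift [ 0.0008  0.0026 -0.0028] dist 0.002 t 3.95
```

View pics/w4.png

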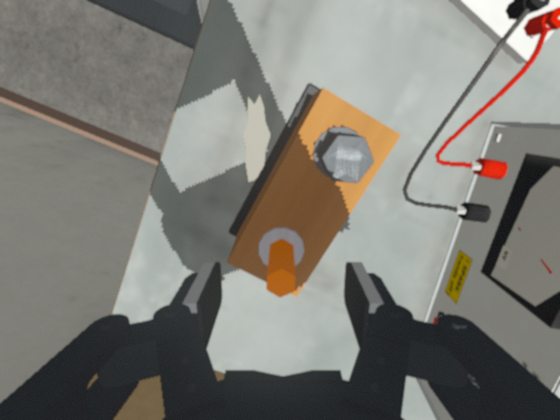

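The jaws straddle the pin, which sits at (283,265) with its flats facing them. Closing now.

servo_tool:
  increments:
    - [[0, 0, 0, 0.001, 0, -0.002, 0.5], [0, 0, 0, 0.001, 0, -0.002, 1], [0, 0, 0, 0.001, 0, -0.002, 1], [0, 0, 0, 0.001, 0, -0.002, 1], [0, 0, 0, 0.001, 0, -0.002, 1]]

```text
time: 4.45
eef_pos: [0.4411, -0.3085, 0.0704]
tcp_rot: [-89.9, -0.1, -66.9]
wrist_force: [1.1, 1.5, 6.0]
gripper_width: 0.0102
```

servo_tool:
  increments:
    - [[0, 0, 0, 0, 0, 0, 1], [0, 0, 0, 0, 0, 0, 1], [0, 0, 0, 0, -0.01, 0, 1], [0, 0, 0, 0, -0.03, 0, 1], [0, 0, 0, 0, -0.06, 0, 1]]

```text
time: 4.95
eef_pos: [0.4388, -0.3067, 0.1036]
tcp_rot: [-90.1, 0.2, -66.9]
wrist_force: [-0.3, -0.0, -1.1]
gripper_width: 0.0099
```

Run:
```python
from h import *
c,T,s=wrist("w5"); print(s["time"],s["eef_pos"],s["tcp_rot"],s["gripper_width"],s["wrist_force"])
```

```text
4.95 [ 0.43875197 -0.30672733  0.10356656] [-90.09618202   0.19273452 -66.88612954] 0.009874432009621162 [-0.29893182 -0.04521012 -1.06627159]
```

View pics/w5.png

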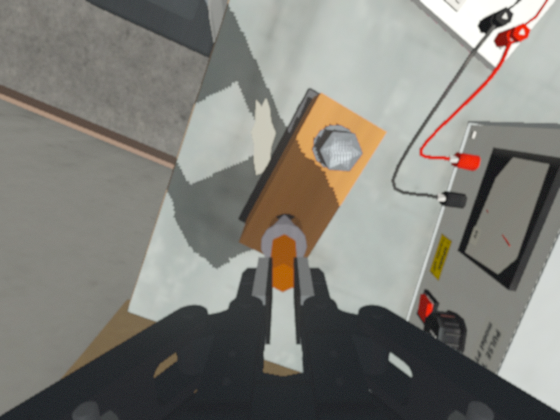

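Run:
```python
from h import *
c=np.load("pics/w2.npz"); im=c["color"]
d2=onz(c,(250+327/10-.5,80+402/10-.5),.076)
b2=onz(c,(180+45/4-.5,40+463/4-.5),.076)
d1=np.array([0.53243659,0.44257723]);b1=np.array([0.52550876,0.37529956])
print(d2,b2)
# pin grasp offset in tool frame: hex top centre in w5
c5=np.load("pics/w5.npz"); T=c5["pose"]; s=bot.read_state()
crop(c5["color"],250,210,70,90,8,"w5c")
go([.50,-.12,.24],-67)
```

```text
[0.53250073 0.44311551 0.076     ] [0.52583892 0.37610975 0.076     ]
turn [-0.0008  0.0014  0.002 ] shift [-0.2497 -0.2204  0.2144] dist 0.238 t 5.0
```

View pics/w5c.png

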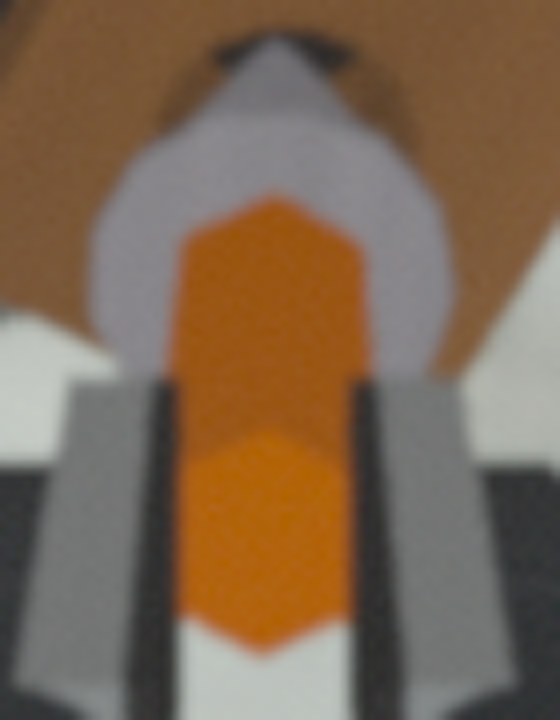

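Run:
```python
from h import *
c=np.load("pics/w5.npz"); s=bot.read_state(); t=s["eef_pos"]; Tt=toolT(s)
for n,uv,dz in [("tip",(278,38),-.062),("collar",(272,288),-.007),("top",(266,543),.033)]:
    p=onz(c,(250+uv[0]/8-.5,210+uv[1]/8-.5),t[2]+dz); print(n,p,"tool",(Tt[:3,:3].T@(p-t)).round(4))
```

```text
tip [ 0.43755823 -0.30218457  0.04608468] tool [-0.0074  0.062  -0.0006]
collar [ 0.43785009 -0.30451983  0.10108468] tool [-0.005   0.007  -0.0012]
top [ 0.43722759 -0.30412124  0.14108468] tool [-0.0055 -0.033  -0.0015]
```

servo_tool:
  increments:
    - [[0, 0, 0, 0, -0.07, 0, 1], [0, 0, 0, -0.02, -0.15, 0.02, 1], [0, 0, 0, -0.07, -0.2, 0.06, 1], [0, 0, 0, -0.13, -0.22, 0.11, 1], [0, 0, 0, -0.19, -0.22, 0.16, 1]]

```text
time: 5.5
eef_pos: [0.485, -0.1647, 0.2403]
tcp_rot: [-89.8, -0.3, -67.0]
wrist_force: [0.7, -0.1, -2.3]
gripper_width: 0.0101
```

Run:
```python
from h import *
go([.53,.10,.25],-67);go([.5313,.4477,.18],-67)
```

```text
turn [-0.0026  0.0003  0.0032] shift [-0.3766 -0.0171  0.2418] dist 0.269 t 5.5
turn [-0.0026  0.0003  0.0032] shift [-0.9097  0.0979  0.47  ] dist 0.617 t 5.5
```

servo_tool:
  increments:
    - [[0, 0, 0, -0.07, -0.01, 0.045, 1], [0, 0, 0, -0.14, -0.015, 0.09, 1], [0, 0, 0, -0.21, -0.015, 0.13, 1], [0, 0, 0, -0.28, -0.015, 0.18, 1], [0, 0, 0, -0.35, -0.015, 0.22, 1]]

```text
time: 6.0
eef_pos: [0.5224, 0.0817, 0.2455]
tcp_rot: [-90.0, -0.0, -66.9]
wrist_force: [0.5, -0.1, -1.3]
gripper_width: 0.0104
```

servo_tool:
  increments:
    - [[0, 0, 0, -0.07, 0, 0.03, 1], [0, 0, 0, -0.14, 0, 0.06, 1], [0, 0, 0, -0.21, 0, 0.09, 1], [0, 0, 0, -0.28, 0, 0.12, 1], [0, 0, 0, -0.35, 0, 0.15, 1]]

```text
time: 6.5
eef_pos: [0.5222, 0.3101, 0.2453]
tcp_rot: [-90.0, -0.0, -66.9]
wrist_force: [0.8, -0.9, -1.7]
gripper_width: 0.0102
```

Run:
```python
from h import *
go([.5313,.4477,.17],-67)
```

```text
turn [0.0001 0.0014 0.0002] shift [-0.205   0.1254  0.104 ] dist 0.157 t 6.5
```

servo_tool:
  increments:
    - [[0, 0, 0, -0.06, 0.02, 0.03, 1], [0, 0, 0, -0.12, 0.06, 0.06, 1], [0, 0, 0, -0.18, 0.09, 0.09, 1], [0, 0, 0, -0.19, 0.11, 0.1, 1], [0, 0, 0, -0.19, 0.11, 0.1, 1]]

```text
time: 7.0
eef_pos: [0.5316, 0.4367, 0.1758]
tcp_rot: [-90.3, -0.1, -66.8]
wrist_force: [1.6, -1.0, -1.6]
gripper_width: 0.0103
```

servo_tool:
  increments:
    - [[0, 0, 0, 0, 0, 0, 1], [0, 0, 0, 0, 0, 0, 1]]

```text
time: 7.2
eef_pos: [0.534, 0.4358, 0.1811]
tcp_rot: [-89.9, 0.0, -67.0]
wrist_force: [-1.2, -0.4, -1.2]
gripper_width: 0.0099
```

Run:
```python
from h import *
c,T,s=wrist("w6"); print(s["time"],s["eef_pos"],s["tcp_rot"],s["gripper_width"],s["wrist_force"])
go([.5313,.4477,.15],-67)
crop(c["color"],230,170,100,120,6,"w6c")
```

```text
7.2 [0.5339769  0.43577271 0.18111927] [-8.98881774e+01  2.48544366e-04 -6.69592544e+01] 0.009944684740561465 [-1.22219093 -0.42565931 -1.2377473 ]
turn [-0.0016  0.0004 -0.0001] shift [-0.02    0.0523  0.0033] dist 0.034 t 7.25
```

View pics/w6.png

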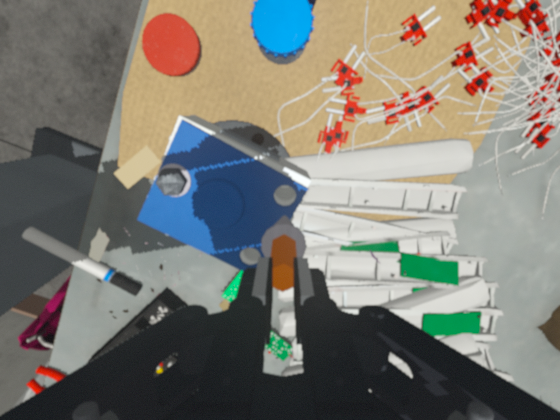

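View pics/w6c.png

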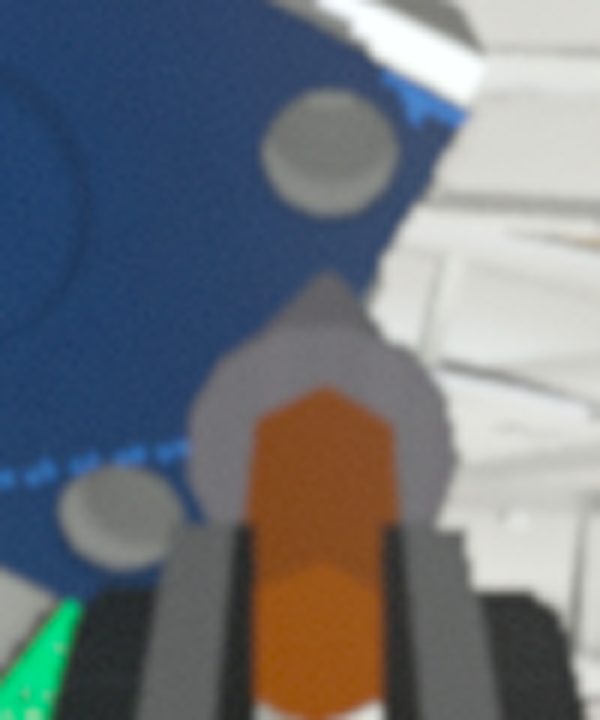

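```bash
cat > m.py <<'E'
from h import *
def meas(f,tip,collar,hole,sc,o,s_pos,Trot):
    pass
E
python3 - <<'E'
from h import *
c=np.load("pics/w6.npz"); t=np.array([0.5339769,0.43577271,0.18111927]); s=bot.read_state(); Rt=R.from_euler('xyz',[-89.888,0,-66.96],degrees=True).as_matrix()
P=lambda uv,z: onz(c,(230+uv[0]/6-.5,170+uv[1]/6-.5),z)
tip=P((325,276),t[2]-.062); col=P((321,440),t[2]-.007); h=P((331,151),.076); b=P((121,516),.076)
for n,p in zip("tip col hole bolt".split(),(tip,col,h,b)): print(n,p.round(4),"tool",(Rt.T@(p-t)).round(4))
print(s["eef_pos"])
E
```

```text
tip [0.5336 0.4378 0.1191] tool [-0.002   0.062   0.0004]
col [0.5329 0.4377 0.1741] tool [-0.0022  0.007  -0.0002]
hole [0.5324 0.4436 0.076 ] tool [-0.0078  0.1051  0.0014]
bolt [0.5252 0.3762 0.076 ] tool [ 0.0514  0.1051 -0.0316]
[0.53408318 0.43582468 0.18139036]
```

Run:
```python
from h import *
go([.532,.4464,.145],-67)
```

```text
turn [-0.0016  0.0004 -0.0001] shift [-0.0176  0.0607  0.0036] dist 0.038 t 7.25
```

servo_tool:
  increments:
    - [[0, 0, 0, -0.0176, 0.02, 0.0036, 1], [0, 0, 0, -0.0176, 0.045, 0.0036, 1], [0, 0, 0, -0.0176, 0.06, 0.0036, 1], [0, 0, 0, -0.0176, 0.06, 0.0036, 1], [0, 0, 0, -0.0176, 0.06, 0.0036, 1]]

```text
time: 7.75
eef_pos: [0.5306, 0.4469, 0.1425]
tcp_rot: [-90.1, -0.0, -66.9]
wrist_force: [0.1, 0.1, -2.0]
gripper_width: 0.0101
```

Run:
```python
from h import *
c,T,s=wrist("w7"); print(s["time"],s["eef_pos"],s["tcp_rot"],s["gripper_width"],s["wrist_force"])
crop(c["color"],230,170,100,120,6,"w7c")
c=grab("scene","s7"); crop(c["color"],140,140,80,70,9,"s7c")
```

```text
7.75 [0.53057393 0.4469126  0.14245295] [-9.00925847e+01 -2.42689068e-02 -6.68802687e+01] 0.010087834441563257 [ 0.08302741  0.10012884 -2.00467827]
```

View pics/w7c.png

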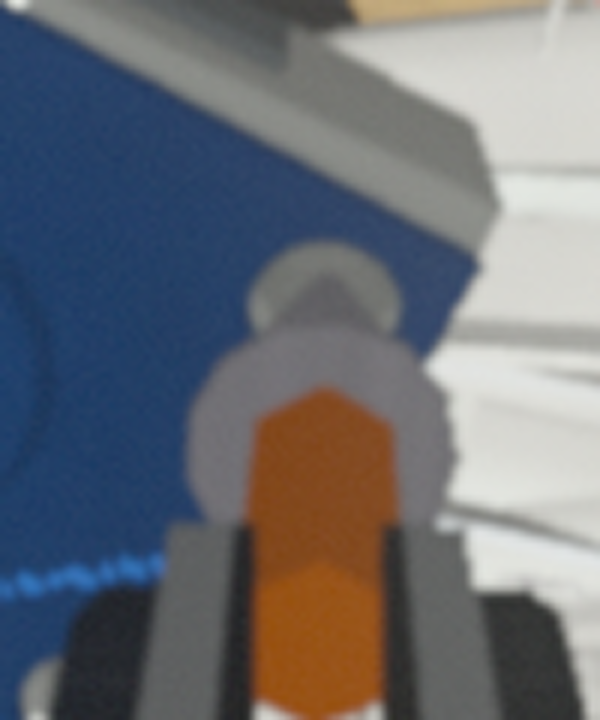

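View pics/s7c.png

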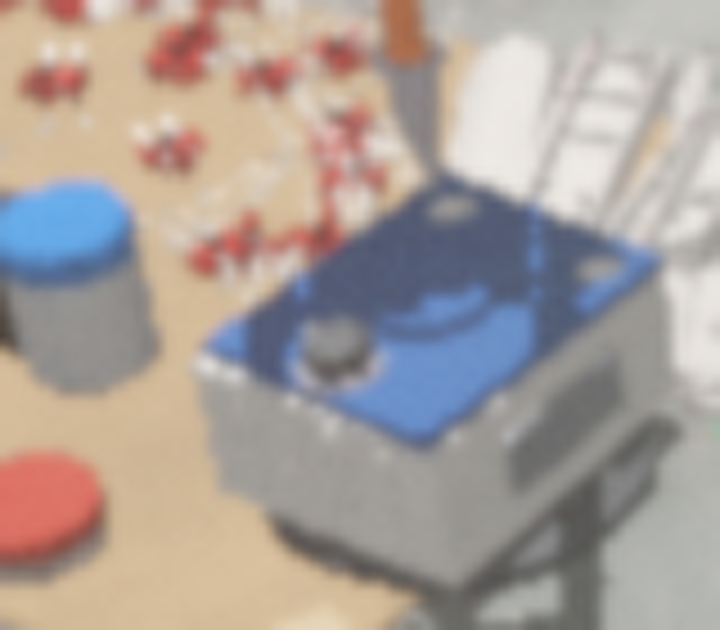

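servo_tool:
  increments:
    - [[0, 0, 0, 0, 0.003, 0, 1], [0, 0, 0, 0, 0.006, 0, 1], [0, 0, 0, 0, 0.009, 0, 1], [0, 0, 0, 0, 0.012, 0, 1], [0, 0, 0, 0, 0.015, 0, 1]]

```text
time: 8.35
eef_pos: [0.5309, 0.4473, 0.1343]
tcp_rot: [-90.0, -0.0, -66.9]
wrist_force: [-0.1, 0.7, -2.2]
gripper_width: 0.0105
```

servo_tool:
  increments:
    - [[0, 0, 0, 0, 0.002, 0, 1], [0, 0, 0, 0, 0.004, 0, 1], [0, 0, 0, 0, 0.006, 0, 1], [0, 0, 0, 0, 0.008, 0, 1], [0, 0, 0, 0, 0.01, 0, 1]]

```text
time: 8.85
eef_pos: [0.531, 0.4473, 0.1284]
tcp_rot: [-90.0, 0.0, -66.9]
wrist_force: [-0.8, -0.3, -1.6]
gripper_width: 0.0104
```

servo_tool:
  increments:
    - [[0, 0, 0, 0, 0.0015, 0, 1], [0, 0, 0, 0, 0.003, 0, 1], [0, 0, 0, 0, 0.0045, 0, 1], [0, 0, 0, 0, 0.006, 0, 1], [0, 0, 0, 0, 0.0075, 0, 1]]

```text
time: 9.35
eef_pos: [0.531, 0.4473, 0.124]
tcp_rot: [-90.0, -0.0, -66.9]
wrist_force: [-0.1, 0.0, -1.4]
gripper_width: 0.0104
```

servo_tool:
  increments:
    - [[0, 0, 0, 0, 0.0015, 0, 1], [0, 0, 0, 0, 0.003, 0, 1], [0, 0, 0, 0, 0.0045, 0, 1], [0, 0, 0, 0, 0.006, 0, 1], [0, 0, 0, 0, 0.0075, 0, 1]]

```text
time: 9.85
eef_pos: [0.531, 0.4473, 0.1194]
tcp_rot: [-90.0, -0.0, -66.9]
wrist_force: [0.4, -0.1, -1.4]
gripper_width: 0.01
```

servo_tool:
  increments:
    - [[0, 0, 0, 0, 0.0015, 0, 1], [0, 0, 0, 0, 0.003, 0, 1], [0, 0, 0, 0, 0.0045, 0, 1], [0, 0, 0, 0, 0.006, 0, 1], [0, 0, 0, 0, 0.0075, 0, 1]]

```text
time: 10.35
eef_pos: [0.531, 0.4473, 0.115]
tcp_rot: [-90.0, -0.0, -66.9]
wrist_force: [0.3, -0.1, -0.8]
gripper_width: 0.0101
```

servo_tool:
  increments:
    - [[0, 0, 0, 0, 0.0015, 0, 1], [0, 0, 0, 0, 0.003, 0, 1], [0, 0, 0, 0, 0.0045, 0, 1], [0, 0, 0, 0, 0.006, 0, 1], [0, 0, 0, 0, 0.0075, 0, 1]]

```text
time: 10.85
eef_pos: [0.531, 0.4472, 0.1105]
tcp_rot: [-90.0, -0.0, -66.9]
wrist_force: [0.1, -1.5, -0.4]
gripper_width: 0.0101
```

servo_tool:
  increments:
    - [[0, 0, 0, 0, 0.0012, 0, 1], [0, 0, 0, 0, 0.0024, 0, 1], [0, 0, 0, 0, 0.0036, 0, 1], [0, 0, 0, 0, 0.0048, 0, 1], [0, 0, 0, 0, 0.006, 0, 1]]

```text
time: 11.35
eef_pos: [0.5313, 0.4475, 0.1077]
tcp_rot: [-89.9, 0.0, -66.9]
wrist_force: [-1.0, -0.9, 3.5]
gripper_width: 0.0105
```

servo_tool:
  increments:
    - [[0, 0, 0, 0, 0.0012, 0, 1], [0, 0, 0, 0, 0.0024, 0, 1], [0, 0, 0, 0, 0.0036, 0, 1], [0, 0, 0, 0, 0.0048, 0, 1], [0, 0, 0, 0, 0.006, 0, 1]]

```text
time: 11.85
eef_pos: [0.5316, 0.4477, 0.1047]
tcp_rot: [-89.9, 0.0, -66.9]
wrist_force: [-0.2, -1.9, 4.4]
gripper_width: 0.0104
```

Run:
```python
from h import *
print(bot.read_state()["wrist_force"],bot.read_state()["torque"])
c,T,s=wrist("w8"); print(s["time"],s["eef_pos"],s["tcp_rot"],s["wrist_force"])
crop(c["color"],180,170,200,150,4,"w8c")
```

```text
[-0.20884206 -1.9128844   4.36082902] [-0.32071177  0.0611567   0.00828403]
11.85 [0.53162081 0.44771714 0.1046594 ] [-8.98864401e+01  1.95375295e-02 -6.68751193e+01] [-0.20884206 -1.9128844   4.36082902]
```

View pics/w8.png

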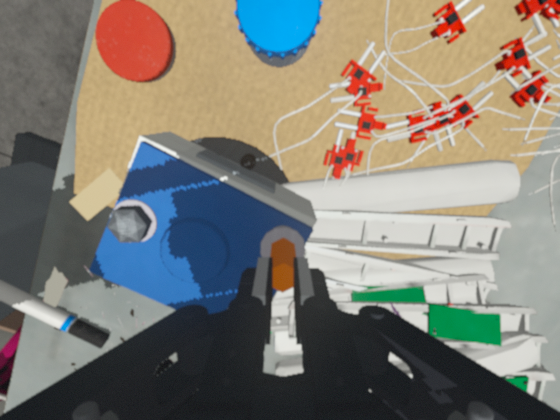

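View pics/w8c.png

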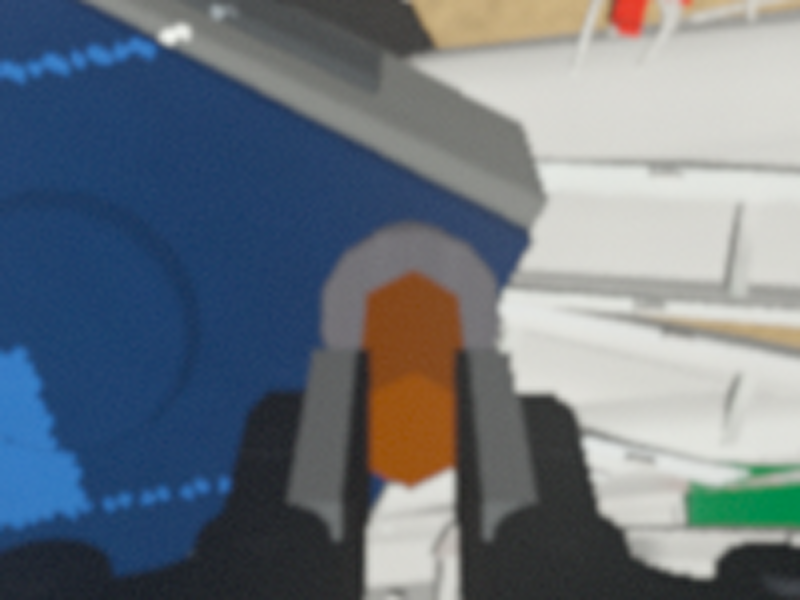

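Run:
```python
from h import *
c=np.load("pics/w8.npz"); crop(c["color"],190,150,130,85,6,"w8e")
```

```text
(no output)
```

View pics/w8e.png

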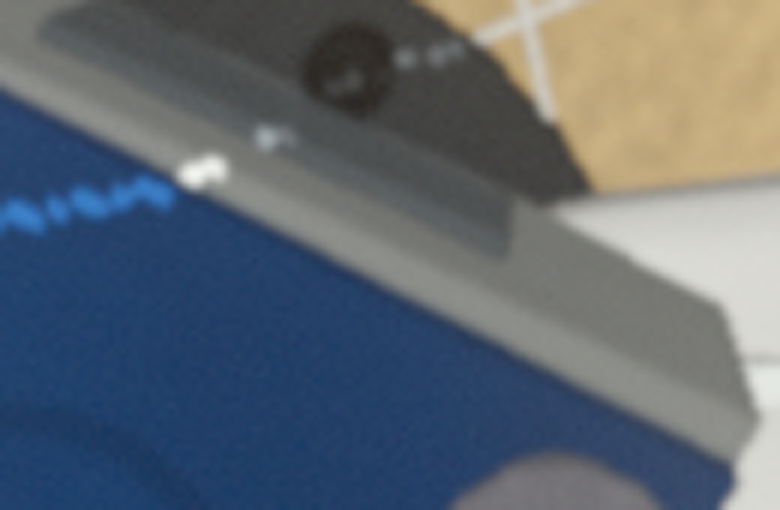

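Run:
```python
from h import *
c=np.load("pics/w8.npz")
P=lambda uv,z: onz(c,(190+uv[0]/6-.5,150+uv[1]/6-.5),z)[:2]
# blue lower/outer edge treat at z .07 (plate side bottom visible) ; housing edge z .07
b=[P(q,.070) for q in [(0,92),(300,247),(500,350),(735,468)]]
h=[P(q,.070) for q in [(0,50),(300,202),(500,296),(760,408)]]
f=lambda A:np.degrees(np.arctan2(*(A[-1]-A[0])[::-1]))
print(f(b),f(h)); 
d=(b[-1]-b[0])/np.linalg.norm(b[-1]-b[0]); n=np.array([-d[1],d[0]])
print([((q-b[0])@n*1e3).round(1) for q in h],[((q-b[0])@d*1e3).round(1) for q in h],[((q-b[0])@n*1e3).round(1) for q in b])
```

```text
-5.068952129647642 -2.9103561874459496
[np.float64(4.1), np.float64(4.4), np.float64(5.3), np.float64(7.6)] [np.float64(-1.8), np.float64(33.8), np.float64(58.1), np.float64(90.2)] [np.float64(0.0), np.float64(-0.2), np.float64(-0.2), np.float64(0.0)]
```

servo_tool:
  increments:
    - [[0, 0, 0, -0.0008, 0, 0, 1], [0, 0, 0, -0.0016, 0, 0.0002, 1], [0, 0, 0, -0.0024, 0, 0.0004, 1], [0, 0, 0, -0.0033, 0, 0.0005, 1]]

```text
time: 12.3
eef_pos: [0.5305, 0.4492, 0.1032]
tcp_rot: [-90.0, -0.0, -66.9]
wrist_force: [1.0, -1.1, 2.9]
gripper_width: 0.0098
```

servo_tool:
  increments:
    - [[0, 0, 0, -0.0008, 0, 0, 1], [0, 0, 0, -0.0016, 0, 0.0002, 1], [0, 0, 0, -0.0024, 0, 0.0004, 1], [0, 0, 0, -0.0024, 0, 0.0004, 1]]

```text
time: 12.7
eef_pos: [0.53, 0.4505, 0.103]
tcp_rot: [-90.0, -0.0, -66.9]
wrist_force: [0.4, -1.9, 2.8]
gripper_width: 0.0101
```

servo_tool:
  increments:
    - [[0, 0, 0, 0, 0.001, 0, 1], [0, 0, 0, 0, 0.002, 0, 1], [0, 0, 0, 0, 0.003, 0, 1], [0, 0, 0, 0, 0.004, 0, 1]]

```text
time: 13.1
eef_pos: [0.5302, 0.4506, 0.1009]
tcp_rot: [-90.0, -0.0, -66.9]
wrist_force: [0.0, -1.7, 2.4]
gripper_width: 0.0104
```

Run:
```python
from h import *
c,T,s=wrist("w9"); print(s["time"],s["eef_pos"],s["tcp_rot"],s["wrist_force"],s["torque"])
crop(c["color"],190,150,130,110,6,"w9e")
```

```text
13.1 [0.53015926 0.4506327  0.10088309] [-8.99950297e+01 -2.61191030e-03 -6.68764926e+01] [ 0.02373452 -1.74020923  2.41159576] [-4.97739467e-01 -7.95162704e-02  3.53118230e-04]
```

View pics/w9e.png

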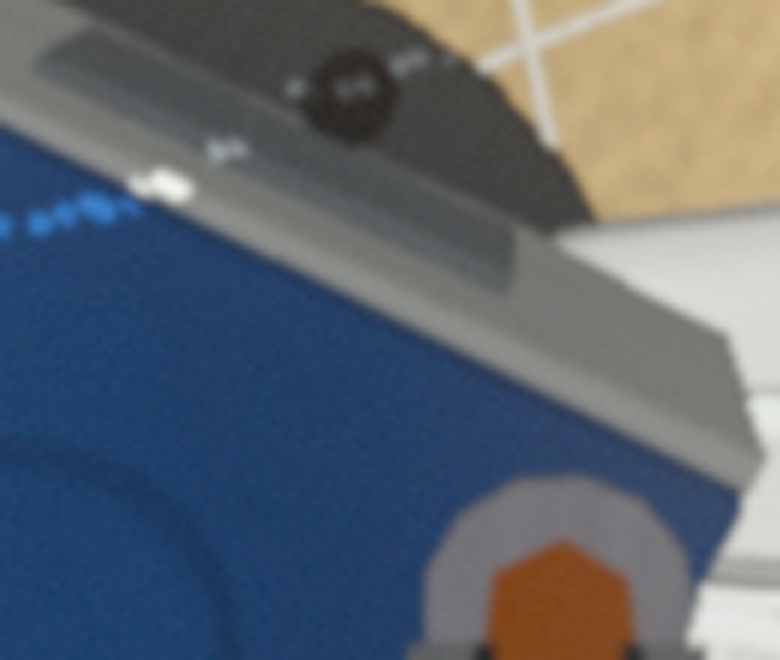

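Run:
```python
from h import *
c=np.load("pics/w9.npz")
P=lambda uv,z: onz(c,(190+uv[0]/6-.5,150+uv[1]/6-.5),z)[:2]
b=[P(q,.070) for q in [(0,125),(300,271),(500,372),(740,490)]]
h=[P(q,.070) for q in [(0,90),(300,240),(500,332),(762,452)]]
f=lambda A:np.degrees(np.arctan2(*(A[-1]-A[0])[::-1]))
print(f(b),f(h)); 
d=(b[-1]-b[0])/np.linalg.norm(b[-1]-b[0]); n=np.array([-d[1],d[0]])
print([((q-b[0])@n*1e3).round(1) for q in h],[((q-b[0])@d*1e3).round(1) for q in h])
```

```text
-4.273186715549554 -3.236991834034228
[np.float64(3.5), np.float64(3.3), np.float64(4.1), np.float64(5.1)] [np.float64(-1.4), np.float64(33.7), np.float64(57.6), np.float64(90.0)]
```

servo_tool:
  increments:
    - [[0, 0, 0, -0.0008, 0, 0.0001, 1], [0, 0, 0, -0.0016, 0, 0.0002, 1], [0, 0, 0, -0.0016, 0.001, 0.0002, 1], [0, 0, 0, -0.0016, 0.002, 0.0002, 1], [0, 0, 0, -0.0016, 0.002, 0.0002, 1]]

```text
time: 13.65
eef_pos: [0.5298, 0.4515, 0.0996]
tcp_rot: [-90.0, -0.0, -66.9]
wrist_force: [0.3, -1.6, 3.0]
gripper_width: 0.0103
```

servo_tool:
  increments:
    - [[0, 0, 0, -0.0008, 0, 0.0001, 1], [0, 0, 0, -0.0012, 0.001, 0.0002, 1], [0, 0, 0, -0.0012, 0.002, 0.0002, 1], [0, 0, 0, -0.0012, 0.003, 0.0002, 1], [0, 0, 0, -0.0012, 0.004, 0.0002, 1]]

```text
time: 14.15
eef_pos: [0.5297, 0.4523, 0.0972]
tcp_rot: [-90.0, -0.0, -66.9]
wrist_force: [-0.5, -2.4, 2.1]
gripper_width: 0.0102
```

servo_tool:
  increments:
    - [[0, 0, 0, 0, 0.001, 0, 1], [0, 0, 0, 0, 0.002, 0, 1], [0, 0, 0, 0, 0.003, 0, 1], [0, 0, 0, 0, 0.004, 0, 1], [0, 0, 0, 0, 0.004, 0, 1]]

```text
time: 14.65
eef_pos: [0.5296, 0.4522, 0.0947]
tcp_rot: [-90.0, -0.0, -66.9]
wrist_force: [0.7, -2.5, 1.6]
gripper_width: 0.0103
```

servo_tool:
  increments:
    - [[0, 0, 0, 0, 0.001, 0, 1], [0, 0, 0, 0, 0.002, 0, 1], [0, 0, 0, 0, 0.003, 0, 1], [0, 0, 0, 0, 0.004, 0, 1], [0, 0, 0, 0, 0.004, 0, 1]]

```text
time: 15.15
eef_pos: [0.5297, 0.4522, 0.0923]
tcp_rot: [-90.0, -0.0, -66.9]
wrist_force: [-0.1, -2.9, 1.5]
gripper_width: 0.0103
```

servo_tool:
  increments:
    - [[0, 0, 0, 0, 0.001, 0, 1], [0, 0, 0, 0, 0.002, 0, 1], [0, 0, 0, 0, 0.003, 0, 1], [0, 0, 0, 0, 0.004, 0, 1], [0, 0, 0, 0, 0.004, 0, 1]]

```text
time: 15.65
eef_pos: [0.5296, 0.4522, 0.0899]
tcp_rot: [-90.0, -0.0, -66.9]
wrist_force: [1.3, -3.3, 0.9]
gripper_width: 0.0102
```

servo_tool:
  increments:
    - [[0, 0, 0, 0.0003, 0.001, 0, 1], [0, 0, 0, 0.0005, 0.002, 0, 1], [0, 0, 0, 0.0005, 0.003, 0, 1], [0, 0, 0, 0.0005, 0.003, 0, 1]]

```text
time: 16.05
eef_pos: [0.5298, 0.4519, 0.0881]
tcp_rot: [-90.0, -0.0, -66.9]
wrist_force: [1.1, -3.4, 1.9]
gripper_width: 0.0102
```

Run:
```python
from h import *
c,T,s=wrist("w10"); print(s["time"],s["eef_pos"],s["tcp_rot"],s["wrist_force"],s["torque"])
crop(c["color"],190,150,130,110,6,"w10e")
```

```text
16.05 [0.52978624 0.45193547 0.08810946] [-9.00061609e+01 -5.03402159e-03 -6.68786592e+01] [ 1.06235462 -3.38790893  1.91517311] [-0.66772808 -0.16417787 -0.030767  ]
```

View pics/w10e.png

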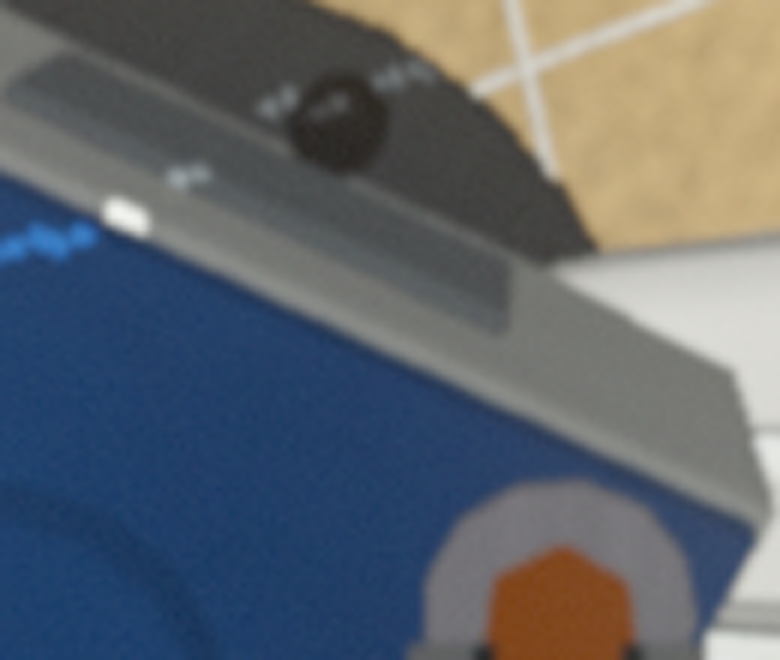

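servo_tool:
  increments:
    - [[0, 0, 0, 0, 0.0007, 0, 1], [0, 0, 0, 0, 0.0014, 0, 1], [0, 0, 0, 0, 0.0021, 0, 1], [0, 0, 0, 0, 0.0021, 0, 1]]

```text
time: 16.5
eef_pos: [0.53, 0.4521, 0.0875]
tcp_rot: [-90.0, -0.0, -66.9]
wrist_force: [0.3, -3.0, 4.9]
gripper_width: 0.0106
```

servo_tool:
  increments:
    - [[0, 0, 0, 0, 0.0007, 0, 1], [0, 0, 0, 0, 0.0014, 0, 1], [0, 0, 0, 0, 0.0014, 0, 1]]

```text
time: 16.8
eef_pos: [0.5303, 0.4522, 0.0874]
tcp_rot: [-89.9, 0.0, -66.9]
wrist_force: [0.6, -5.2, 6.9]
gripper_width: 0.0095
```

Run:
```python
from h import *
c,T,s=wrist("w11"); print(s["time"],s["eef_pos"],s["tcp_rot"],s["wrist_force"])
crop(c["color"],240,200,90,80,8,"w11e")
c=grab("scene","s11"); crop(c["color"],140,140,80,70,9,"s11c")
```

```text
16.8 [0.53030225 0.45221516 0.0874192 ] [-8.99274841e+01  1.66936444e-03 -6.68748602e+01] [ 0.56979871 -5.24584256  6.91889712]
```

View pics/w11e.png

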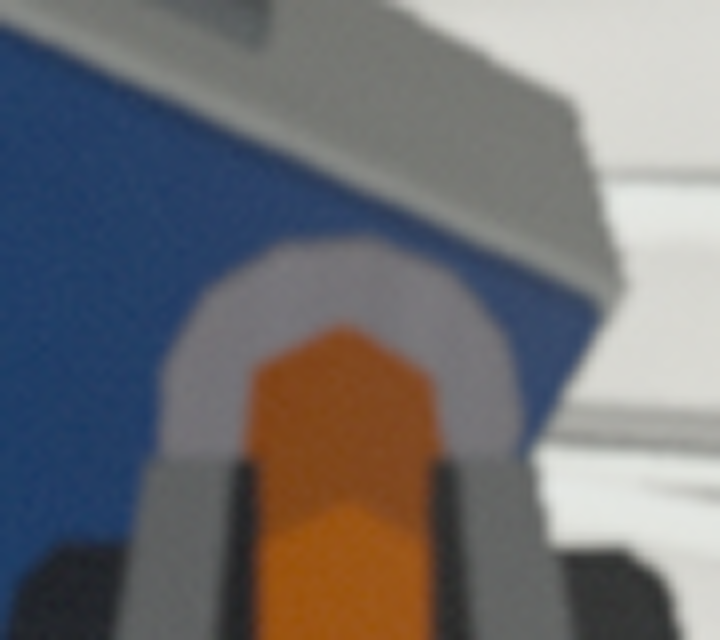

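View pics/s11c.png

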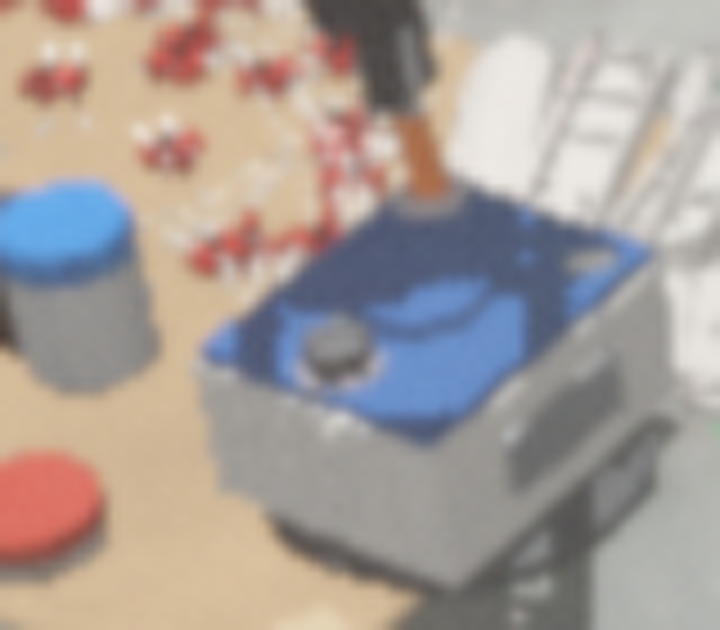

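servo_tool:
  increments:
    - [[0, 0, 0, 0.0005, -0.001, 0, 1], [0, 0, 0, 0.001, -0.002, 0, 1], [0, 0, 0, 0.001, -0.002, 0, 1]]

```text
time: 17.2
eef_pos: [0.5301, 0.4515, 0.0874]
tcp_rot: [-90.0, 0.0, -66.9]
wrist_force: [1.8, -3.2, 5.2]
gripper_width: 0.0103
```

servo_tool:
  increments:
    - [[0, 0, 0, 0.0005, -0.001, 0, 0.7], [0, 0, 0, 0.0005, -0.001, 0, 0.4], [0, 0, 0, 0.0005, -0.001, 0, 0], [0, 0, 0, 0.0005, -0.001, 0, -0.5], [0, 0, 0, 0.0005, -0.001, 0, -0.7]]

```text
time: 17.7
eef_pos: [0.5299, 0.4514, 0.0877]
tcp_rot: [-90.0, 0.0, -66.9]
wrist_force: [0.1, -0.6, 0.1]
gripper_width: 0.0685
```

servo_tool:
  increments:
    - [[0, 0, 0, 0, 0, 0, -0.7], [0, 0, 0, 0, -0.04, 0, -0.7], [0, 0, 0, 0, -0.11, 0, -0.7], [0, 0, 0, 0, -0.16, 0, -0.7], [0, 0, 0, 0, -0.16, 0, -0.7]]

```text
time: 18.2
eef_pos: [0.533, 0.4532, 0.1915]
tcp_rot: [-89.4, 0.1, -66.9]
wrist_force: [0.4, 0.3, 0.3]
gripper_width: 0.0725
```

Run:
```python
from h import *
c,T,s=wrist("w12"); print(s["time"],s["eef_pos"],s["tcp_rot"],s["wrist_force"],s["gripper_width"])
crop(c["color"],180,140,160,120,5,"w12e")
```

```text
18.2 [0.53298169 0.45324239 0.19154682] [-89.35205514   0.13989465 -66.87568546] [0.43140423 0.33727767 0.34674712] 0.07251179730214422
```

View pics/w12.png

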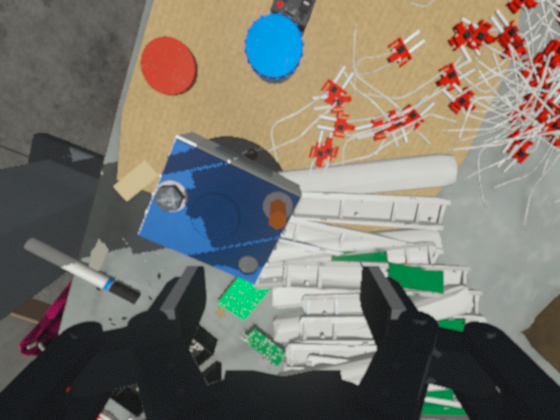

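View pics/w12e.png

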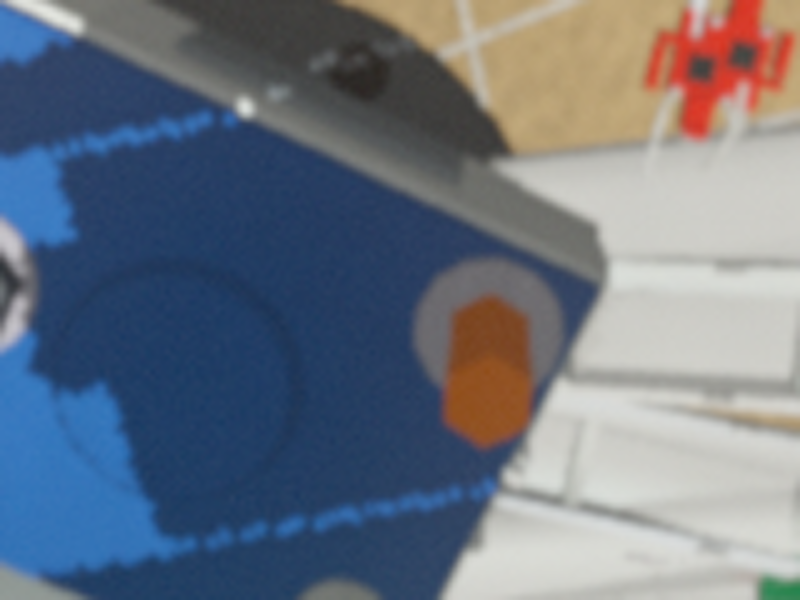

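Run:
```python
from h import *
c=np.load("pics/w12.npz")
print("bolthole~",onz(c,(248,264),.076))
go([.559,.309,.16],-67)
```

```text
bolthole~ [0.5278233  0.38048185 0.076     ]
turn [-0.0043  0.0014 -0.001 ] shift [ 0.2377  0.0463 -0.0525] dist 0.149 t 18.25
```

servo_tool:
  increments:
    - [[0, 0, 0, 0.08, 0, -0.02, -0.7], [0, 0, 0, 0.16, 0.015, -0.04, -0.7], [0, 0, 0, 0.23, 0.045, -0.05, -0.7], [0, 0, 0, 0.23, 0.045, -0.05, -0.7], [0, 0, 0, 0.23, 0.045, -0.05, -0.7]]

```text
time: 18.75
eef_pos: [0.5558, 0.3113, 0.1547]
tcp_rot: [-90.2, 0.0, -67.0]
wrist_force: [0.4, -0.2, 0.7]
gripper_width: 0.0727
```

Run:
```python
from h import *
c,T,s=wrist("w13"); print(s["time"],s["eef_pos"],s["tcp_rot"],s["wrist_force"],s["gripper_width"])
crop(c["color"],200,20,160,140,5,"w13e")
crop(c["color"],255,85,60,60,10,"w13f")
```

```text
18.75 [0.55582727 0.31127897 0.1547104 ] [-9.02104327e+01  3.30038832e-02 -6.69905577e+01] [ 0.39268149 -0.24356761  0.70059769] 0.07274734657061153
```

View pics/w13e.png

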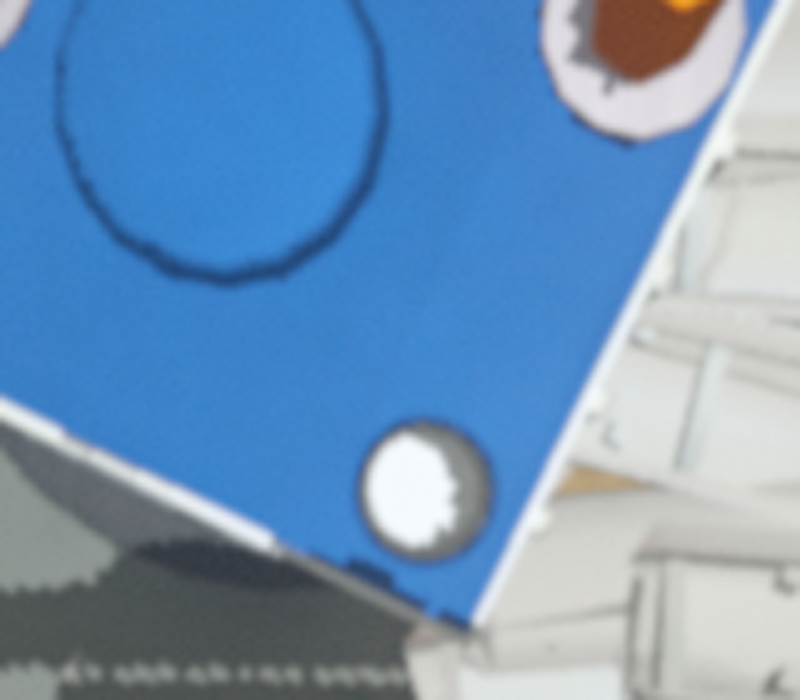

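View pics/w13f.png

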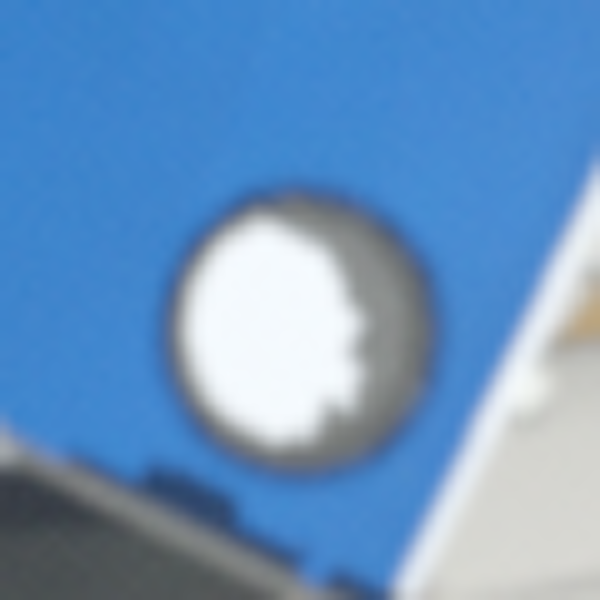

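Run:
```python
from h import *
c=np.load("pics/w13.npz")
print("bolthole",onz(c,(255+30.0-.5,85+33.3-.5),.076))
# pin collar visible centre
print("pin collar edge pts",onz(c,(200+645/5-.5,20+135/5-.5),.079))
go([.50,.08,.23],-75); go([.4465,-.20,.22],-85)
```

```text
bolthole [0.52759358 0.37952399 0.076     ]
pin collar edge pts [0.53712908 0.43549158 0.079     ]
turn [ 0.0012  0.0899 -0.0003] shift [ 0.3196 -0.1234 -0.2383] dist 0.25 t 18.8
turn [ 1.20e-03  2.01e-01 -2.00e-04] shift [ 0.7139 -0.1065 -0.5034] dist 0.528 t 18.8
```

Run:
```python
from h import *
c=np.load("pics/w12.npz")
print("pin collar w12",onz(c,(180+490/5-.5,140+333/5-.5),.079))
c=np.load("pics/w13.npz")
hsv=cv2.cvtColor(c["color"],cv2.COLOR_BGR2HSV)
```

```text
pin collar w12 [0.53125595 0.44745101 0.079     ]
```

servo_tool:
  increments:
    - [[0, 0.03, 0, 0.06, -0.03, -0.05, -1], [0, 0.06, 0, 0.13, -0.07, -0.1, -1], [0, 0.09, 0, 0.19, -0.1, -0.15, -1], [0, 0.12, 0, 0.26, -0.11, -0.2, -1], [0, 0.15, 0, 0.33, -0.11, -0.25, -1]]

```text
time: 19.3
eef_pos: [0.4994, 0.0818, 0.2254]
tcp_rot: [-89.7, -0.0, -80.3]
wrist_force: [0.3, -0.6, 0.1]
gripper_width: 0.0853
```

Run:
```python
from h import *
print(bot.read_state()["eef_pos"]);go([.46,-.15,.21],-85)
```

```text
[0.49940976 0.08182959 0.22535995]
turn [-0.0029  0.0522  0.0002] shift [ 0.3698  0.0252 -0.13  ] dist 0.236 t 19.3
```

servo_tool:
  increments:
    - [[0, 0.03, 0, 0.07, 0.005, -0.025, -1], [0, 0.06, 0, 0.15, 0.01, -0.05, -1], [0, 0.09, 0, 0.23, 0.02, -0.08, -1], [0, 0.1, 0, 0.31, 0.03, -0.11, -1], [0, 0.1, 0, 0.39, 0.04, -0.14, -1]]

```text
time: 19.8
eef_pos: [0.4565, -0.1587, 0.2001]
tcp_rot: [-89.9, -0.0, -89.3]
wrist_force: [0.7, -0.1, -0.2]
gripper_width: 0.0855
```

Run:
```python
from h import *
print(bot.read_state()["eef_pos"]);go([.4467,-.31,.16],-90)
```

```text
[ 0.45652065 -0.15869595  0.20009353]
turn [-0.0013  0.0083  0.0004] shift [ 0.2519  0.0669 -0.0198] dist 0.157 t 19.8
```

servo_tool:
  increments:
    - [[0, 0, 0, 0.08, 0.01, -0.006, -1], [0, 0, 0, 0.16, 0.04, -0.012, -1], [0, 0, 0, 0.235, 0.065, -0.016, -1], [0, 0, 0, 0.235, 0.065, -0.016, -1], [0, 0, 0, 0.235, 0.065, -0.016, -1]]

```text
time: 20.3
eef_pos: [0.4486, -0.2988, 0.16]
tcp_rot: [-90.0, 0.1, -89.4]
wrist_force: [-0.0, 0.2, 0.7]
gripper_width: 0.0853
```

Run:
```python
from h import *
c,T,s=wrist("w14"); print(s["time"],s["eef_pos"],s["tcp_rot"],s["gripper_width"])
crop(c["color"],240,70,90,90,8,"w14e")
```

```text
20.3 [ 0.44855774 -0.2988453   0.15999437] [-9.00253450e+01  7.32886277e-02 -8.93906386e+01] 0.08527619424414018
```

View pics/w14e.png

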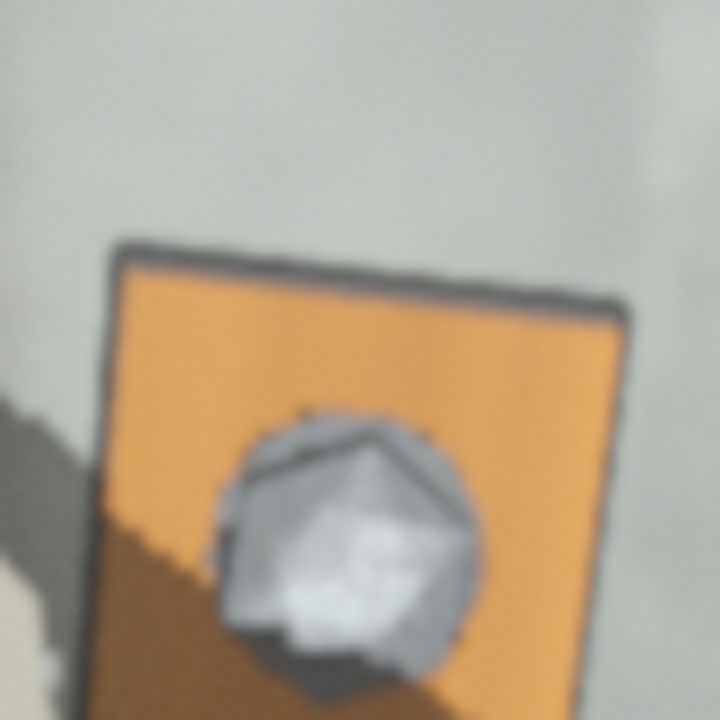

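Run:
```python
from h import *
c=np.load("pics/w14.npz")
p=onz(c,(240+349/8-.5,70+568/8-.5),.086);print("head",p)
print("flange",onz(c,(240+348/8-.5,70+545/8-.5),.062))
go([p[0],p[1],.12],-99.4); go([p[0],p[1],.067],-99.4)
```

```text
head [ 0.44750094 -0.24153323  0.086     ]
flange [ 0.4474295  -0.24106256  0.062     ]
turn [-0.0002  0.1121 -0.0003] shift [-0.0946  0.0678 -0.0013] dist 0.07 t 20.35
turn [-0.0002  0.1121 -0.0003] shift [-0.0945  0.1561 -0.0013] dist 0.11 t 20.35
```

servo_tool:
  increments:
    - [[0, 0.05, 0, -0.07, 0, -0.0013, -1], [0, 0.11, 0, -0.0945, 0.03, -0.0013, -1], [0, 0.112, 0, -0.0945, 0.07, -0.0013, -1], [0, 0.112, 0, -0.0945, 0.11, -0.0013, -0.6], [0, 0.112, 0, -0.0945, 0.11, -0.0013, -0.4]]

```text
time: 20.85
eef_pos: [0.4454, -0.239, 0.0918]
tcp_rot: [-90.3, 0.2, -99.3]
wrist_force: [-0.4, 1.0, -0.3]
gripper_width: 0.0603
```

Run:
```python
from h import *
c,T,s=wrist("w15"); print(s["time"],s["eef_pos"],s["tcp_rot"],s["gripper_width"])
go([.4475,-.2415,.067],-99.4)
crop(c["color"],200,180,170,150,4,"w15e")
```

```text
20.85 [ 0.44544803 -0.23896657  0.09175435] [-90.26088451   0.15299056 -99.26981985] 0.06031563051819012
turn [ 0.0012  0.0011 -0.0008] shift [0.002  0.0446 0.0021] dist 0.027 t 20.9
```

View pics/w15e.png

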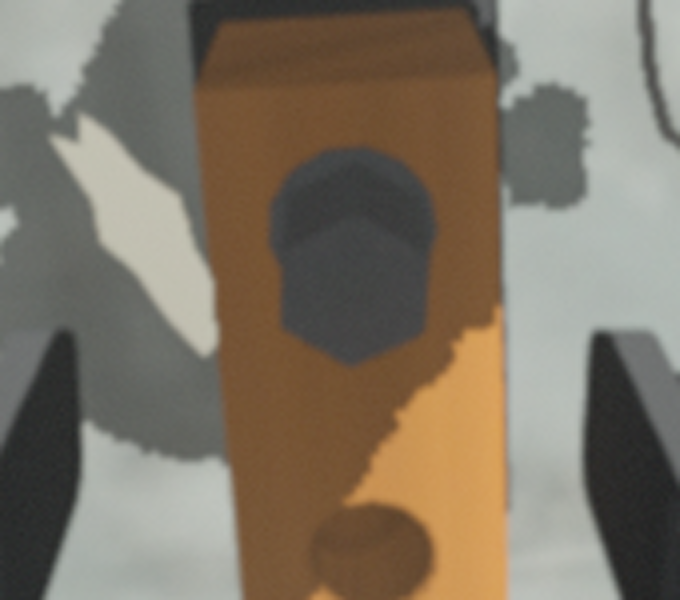

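Run:
```python
from h import *
c=np.load("pics/w15.npz")
p=onz(c,(200+355/4-.5,180+290/4-.5),.088);print(p, onz(c,(200+353/4-.5,180+230/4-.5),.062))
s=bot.read_state();print(s["eef_pos"]); go([p[0],p[1],.067],-99.4)
```

```text
[ 0.44737721 -0.24208029  0.088     ] [ 0.44728374 -0.24260497  0.062     ]
[ 0.44648961 -0.24015169  0.09377038]
turn [ 0.0012  0.0011 -0.0008] shift [0.003  0.0446 0.0021] dist 0.027 t 20.9
```

servo_tool:
  increments:
    - [[0, 0, 0, 0.003, 0.022, 0.0018, -0.4], [0, 0, 0, 0.003, 0.044, 0.0018, -0.4], [0, 0, 0, 0.003, 0.044, 0.0018, -0.4], [0, 0, 0, 0.003, 0.044, 0.0018, 0.3], [0, 0, 0, 0.003, 0.044, 0.0018, 1]]

```text
time: 21.4
eef_pos: [0.4477, -0.2446, 0.0684]
tcp_rot: [-90.0, -0.0, -99.5]
wrist_force: [-0.6, -0.0, -0.1]
gripper_width: 0.0314
```

servo_tool:
  increments:
    - [[0, 0, 0, 0, 0, 0, 1], [0, 0, 0, 0, 0, 0, 1], [0, 0, 0, 0, 0, 0, 1], [0, 0, 0, 0, 0, 0, 1]]

```text
time: 21.8
eef_pos: [0.4475, -0.2443, 0.0681]
tcp_rot: [-90.0, -0.0, -99.5]
wrist_force: [-0.1, 0.4, 0.1]
gripper_width: -0.0002
```

Run:
```python
from h import *
c,T,s=wrist("w16"); print(s["time"],s["eef_pos"],s["wrist_force"],s["gripper_width"])
```

```text
21.8 [ 0.44748878 -0.24429539  0.06811896] [-0.11890416  0.40849061  0.08192478] -0.00022605412617450875
```

View pics/w16.png

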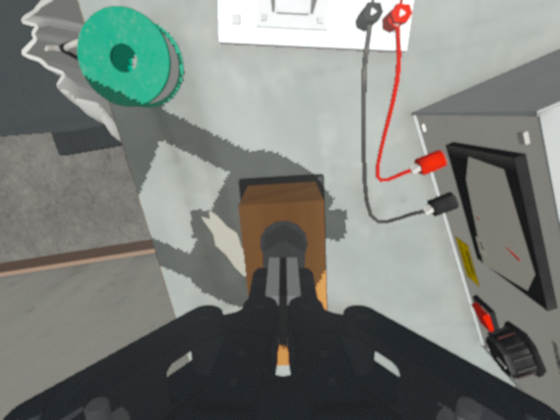

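Run:
```python
from h import *
c=np.load("pics/w16.npz"); crop(c["color"],240,160,90,150,5,"w16e")
s=bot.read_state(); t=s["eef_pos"]
for z in (.062,.068,.088): print(z,proj(c,[t[0],t[1],z]), proj(c,[.4474,-.242,z]))
```

```text
0.062 [284.10885832 246.11486506] [283.41694568 242.68035123]
0.068 [284.16071366 250.15610735] [283.44780535 246.63078155]
0.088 [284.35899713 265.60893255] [283.5658657  261.74400624]
```

View pics/w16e.png

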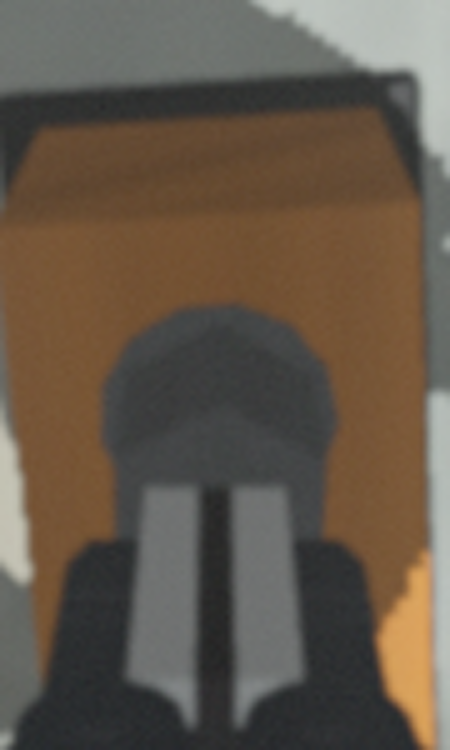

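The gripper shut on nothing (width 0). The fingers seem to sit above the bolt head, so I'll check that from the side with the scene camera.

Run:
```python
from h import *
c=grab("scene","s16"); s=bot.read_state(); t=s["eef_pos"]
print(t,"proj TCP",proj(c,t),"rack top at bolt",proj(c,[.4474,-.242,.062]),"head top",proj(c,[.4474,-.242,.088]))
crop(c["color"],360,180,100,100,7,"s16c")
c=np.load("pics/s11.npz"); 
print("seated: pin top proj",proj(c,[.5295,.449,.119]),"collar",proj(c,[.5295,.449,.079]),"tcp",proj(c,[.5303,.4522,.0874]))
```

```text
[ 0.4474164  -0.24423017  0.06798198] proj TCP [395.13410661 251.25056523] rack top at bolt [393.89265779 252.64088255] head top [395.46029189 245.2636935 ]
seated: pin top proj [184.5863768  149.52184724] collar [186.51710697 160.26020329] tcp [185.43865303 157.65224967]
```

View pics/s16c.png

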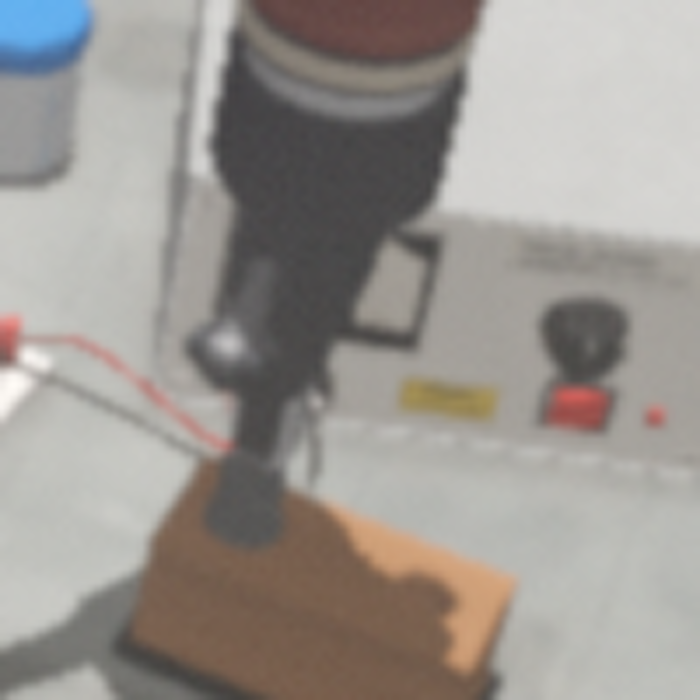

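The fingertips really end about 20 mm behind the reported TCP: the scene view puts them right at the head top (px ~397,246). The pin was gripped by its top end only, but it is seated. I'll reopen and go 22 mm lower for the bolt.

servo_tool:
  increments:
    - [[0, 0, 0, 0, -0.005, 0, 0.3], [0, 0, 0, -0.0035, -0.005, 0, -0.4], [0, 0, 0, -0.0035, -0.005, 0, -0.4], [0, 0, 0, -0.0035, -0.005, 0, -0.4]]

```text
time: 22.3
eef_pos: [0.4478, -0.2421, 0.071]
tcp_rot: [-90.0, -0.0, -99.4]
wrist_force: [-0.8, -0.2, 0.7]
gripper_width: 0.058
```

servo_tool:
  increments:
    - [[0, 0, 0, 0, 0.01, 0, -0.4], [0, 0, 0, 0, 0.02, 0, -0.4], [0, 0, 0, 0, 0.03, 0, -0.4], [0, 0, 0, 0, 0.041, 0, -0.4], [0, 0, 0, 0, 0.041, 0, -0.4]]

```text
time: 22.8
eef_pos: [0.4468, -0.2415, 0.0447]
tcp_rot: [-90.1, 0.1, -99.5]
wrist_force: [-0.1, -0.3, 0.2]
gripper_width: 0.0599
```

Run:
```python
from h import *
c,T,s=wrist("w17"); print(s["time"],s["eef_pos"],s["wrist_force"],s["gripper_width"])
crop(c["color"],200,180,170,150,4,"w17e")
c=grab("scene","s17"); crop(c["color"],360,200,80,80,8,"s17c")
```

```text
22.8 [ 0.44681118 -0.24147703  0.04471818] [-0.10084262 -0.25947646  0.22309065] 0.05985164203134343
```

View pics/w17e.png

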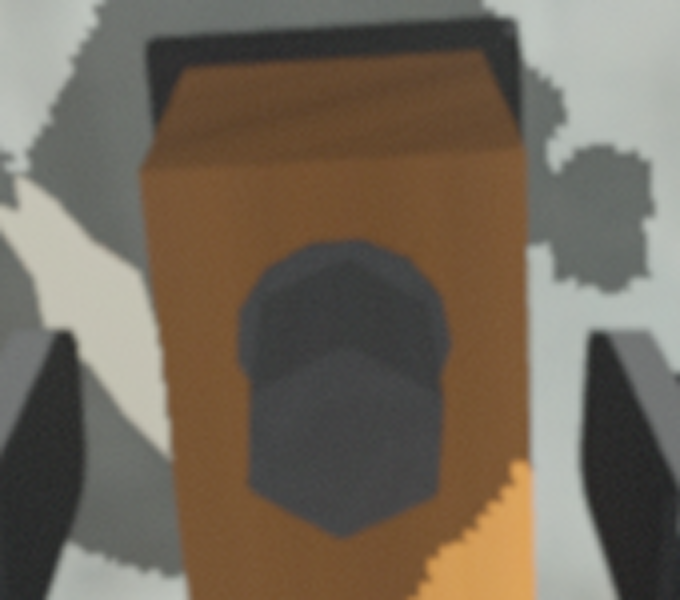

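View pics/s17c.png

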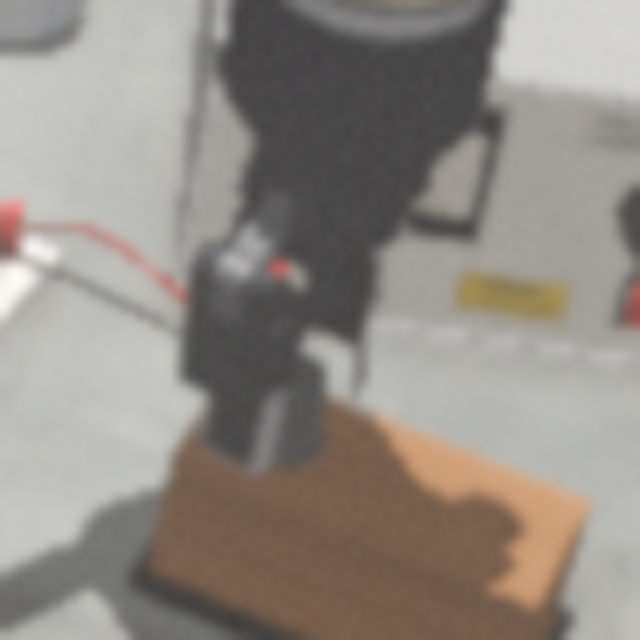

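servo_tool:
  increments:
    - [[0, 0, 0, 0, -0.003, 0.001, 0], [0, 0, 0, 0, -0.003, 0.002, 0.5], [0, 0, 0, 0, -0.003, 0.002, 1], [0, 0, 0, 0, -0.003, 0.002, 1], [0, 0, 0, 0, -0.003, 0.002, 1]]

```text
time: 23.4
eef_pos: [0.4496, -0.2429, 0.0491]
tcp_rot: [-89.9, -0.1, -99.5]
wrist_force: [-0.1, 0.2, 4.2]
gripper_width: 0.02
```

servo_tool:
  increments:
    - [[0, 0, 0, 0, 0, 0, 1], [0, 0, 0, 0, 0, 0, 1]]

```text
time: 23.6
eef_pos: [0.4496, -0.2429, 0.049]
tcp_rot: [-89.9, -0.0, -99.5]
wrist_force: [-0.0, -1.2, 5.6]
gripper_width: 0.02
```

servo_tool:
  increments:
    - [[0, 0, 0, 0, -0.01, 0, 1], [0, 0, 0, 0, -0.03, 0, 1], [0, 0, 0, 0, -0.07, 0, 1], [0, 0, 0, 0, -0.12, 0, 1], [0, 0, 0, 0, -0.18, 0, 1]]

```text
time: 24.1
eef_pos: [0.4477, -0.2413, 0.1559]
tcp_rot: [-90.2, 0.1, -99.5]
wrist_force: [1.0, -0.8, -1.5]
gripper_width: 0.02
```

servo_tool:
  increments:
    - [[0, 0, 0, 0, -0.06, 0, 1], [0, 0, 0, 0, -0.11, 0, 1], [0, 0, 0, 0, -0.11, 0, 1], [0, 0, 0, 0, -0.11, 0, 1]]

```text
time: 24.5
eef_pos: [0.4489, -0.2422, 0.2223]
tcp_rot: [-90.0, -0.0, -99.5]
wrist_force: [0.2, 0.7, -1.2]
gripper_width: 0.0196
```

Run:
```python
from h import *
c,T,s=wrist("w18"); print(s["time"],s["eef_pos"],s["tcp_rot"],s["wrist_force"],s["gripper_width"])
crop(c["color"],230,180,110,120,5,"w18e")
go([.50,.08,.23],-90)
```

```text
24.5 [ 0.44887837 -0.2422416   0.22234142] [-8.99727017e+01 -9.43732054e-03 -9.94546931e+01] [ 0.20102825  0.69257079 -1.24534671] 0.019553076943875838
turn [ 0.0012 -0.1051 -0.0008] shift [-0.5432 -0.0148 -0.0031] dist 0.326 t 24.55
```

View pics/w18e.png

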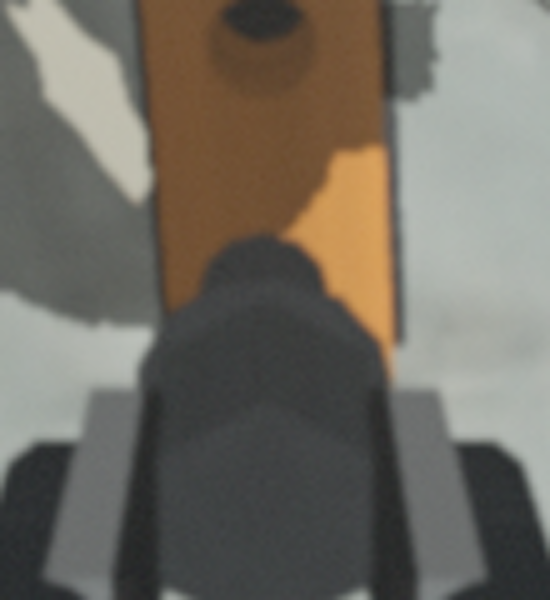

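servo_tool:
  increments:
    - [[0, 0, 0, -0.08, -0.01, 0, 1], [0, 0, 0, -0.16, -0.015, 0, 1], [0, 0, 0, -0.24, -0.015, 0, 1], [0, -0.03, 0, -0.32, -0.015, 0, 1], [0, -0.06, 0, -0.4, -0.015, 0, 1]]

```text
time: 25.05
eef_pos: [0.487, -0.0035, 0.2283]
tcp_rot: [-90.2, 0.0, -94.0]
wrist_force: [1.1, -0.6, -0.6]
gripper_width: 0.0198
```

Run:
```python
from h import *
print(bot.read_state()["eef_pos"]);go([.5276,.3795,.20],-90)
```

```text
[ 0.48695353 -0.00353913  0.22832521]
turn [ 0.0027 -0.0441 -0.0004] shift [-0.6415  0.0474  0.0236] dist 0.386 t 25.05
```

servo_tool:
  increments:
    - [[0, -0.01, 0, -0.08, 0, 0.003, 1], [0, -0.02, 0, -0.16, 0, 0.006, 1], [0, -0.03, 0, -0.24, 0, 0.009, 1], [0, -0.04, 0, -0.32, 0.01, 0.012, 1], [0, -0.04, 0, -0.4, 0.02, 0.015, 1]]

```text
time: 25.55
eef_pos: [0.5129, 0.2348, 0.2162]
tcp_rot: [-90.2, -0.1, -90.4]
wrist_force: [0.5, -0.1, -0.9]
gripper_width: 0.0201
```

Run:
```python
from h import *
print(bot.read_state()["eef_pos"]);go([.5276,.3795,.17],-90)
```

```text
[0.5128757  0.23483344 0.21620581]
turn [ 0.0025 -0.0047  0.0009] shift [-0.2414  0.0766  0.023 ] dist 0.153 t 25.55
```

servo_tool:
  increments:
    - [[0, 0, 0, -0.08, 0.02, 0.008, 1], [0, 0, 0, -0.16, 0.04, 0.016, 1], [0, 0, 0, -0.227, 0.06, 0.023, 1], [0, 0, 0, -0.227, 0.07, 0.023, 1], [0, 0, 0, -0.227, 0.07, 0.023, 1]]

```text
time: 26.05
eef_pos: [0.5268, 0.3688, 0.1723]
tcp_rot: [-90.4, -0.2, -90.4]
wrist_force: [-0.7, -1.3, -1.8]
gripper_width: 0.0202
```

servo_tool:
  increments:
    - [[0, 0, 0, 0, 0, 0, 1], [0, 0, 0, 0, 0, 0, 1]]

```text
time: 26.25
eef_pos: [0.5294, 0.3681, 0.1773]
tcp_rot: [-90.0, -0.0, -90.5]
wrist_force: [0.3, 0.5, -0.2]
gripper_width: 0.0195
```

Run:
```python
from h import *
c,T,s=wrist("w19"); print(s["time"],s["eef_pos"],s["tcp_rot"],s["wrist_force"],s["gripper_width"])
crop(c["color"],210,140,140,140,5,"w19e")
go([.5276,.3795,.14],-90)
```

```text
26.25 [0.52940821 0.36812421 0.17731031] [-8.99963855e+01 -8.19645638e-03 -9.05397902e+01] [ 0.29847054  0.52089233 -0.21201942] 0.01948786879340342
turn [-0.0005 -0.0061 -0.0002] shift [-0.0187  0.0629 -0.0036] dist 0.039 t 26.3
```

View pics/w19e.png

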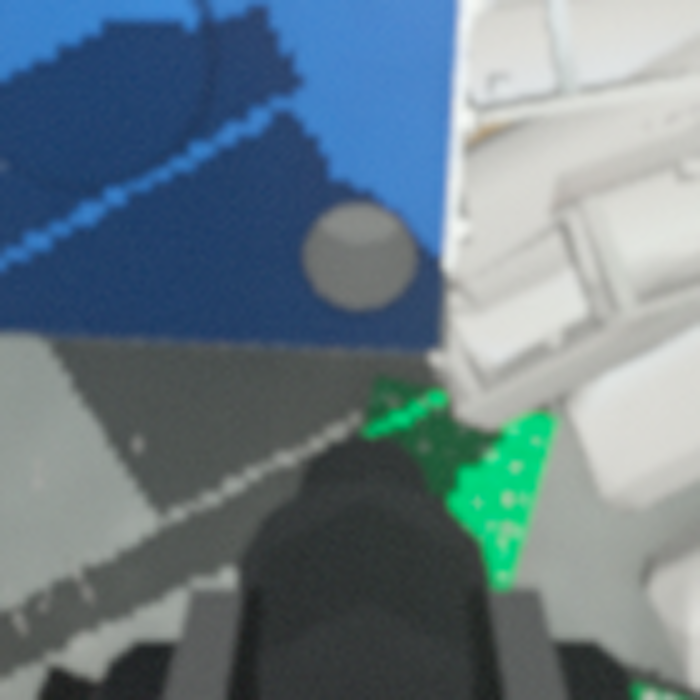

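Run:
```python
from h import *
c=np.load("pics/w19.npz"); t=np.array([0.52940821,0.36812421,0.17731031])
Rt=R.from_euler('xyz',[-90,0,-90.54],degrees=True).as_matrix()
P=lambda uv,z: onz(c,(210+uv[0]/5-.5,140+uv[1]/5-.5),z)
for n,uv,z in [("hole",(360,257),.076),("shankedge",(367,437),t[2]-.019),("flange L",(243,570),t[2]+.012),("flange R",(490,570),t[2]+.012),("flangefront",(366,490),t[2]+.011)]:
    p=P(uv,z); print(n,p.round(4),(Rt.T@(p-t)).round(4))
```

```text
hole [0.5277 0.38   0.076 ] [-0.0119  0.1013 -0.0018]
shankedge [0.5288 0.376  0.1583] [-0.0079  0.019  -0.0007]
flange L [0.5152 0.3718 0.1893] [-0.0035 -0.012  -0.0143]
flange R [0.5422 0.3715 0.1893] [-0.0035 -0.012   0.0127]
flangefront [0.5287 0.3806 0.1883] [-0.0125 -0.011  -0.0008]
```

servo_tool:
  increments:
    - [[0, 0, 0, -0.0215, 0.02, -0.0017, 1], [0, 0, 0, -0.0215, 0.05, -0.0017, 1], [0, 0, 0, -0.0215, 0.085, -0.0017, 1], [0, 0, 0, -0.0215, 0.085, -0.0017, 1], [0, 0, 0, -0.0215, 0.085, -0.0017, 1]]

```text
time: 26.8
eef_pos: [0.5275, 0.3817, 0.1245]
tcp_rot: [-90.1, -0.1, -90.5]
wrist_force: [0.4, -0.3, -2.1]
gripper_width: 0.0199
```

Run:
```python
from h import *
c,T,s=wrist("w20"); print(s["time"],s["eef_pos"],s["tcp_rot"],s["wrist_force"],s["gripper_width"])
crop(c["color"],210,140,140,140,5,"w20e")
c=grab("scene","s20"); crop(c["color"],160,130,70,70,9,"s20c")
```

```text
26.8 [0.5274511  0.38167848 0.12449304] [-9.01412567e+01 -8.38663037e-02 -9.04553607e+01] [ 0.4217701  -0.33565456 -2.05053858] 0.019891440429466594
```

View pics/w20e.png

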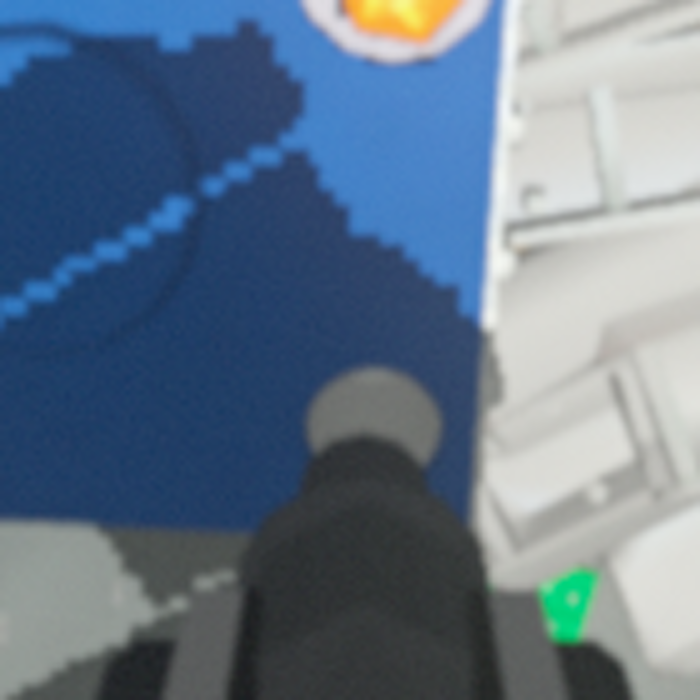

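View pics/s20c.png

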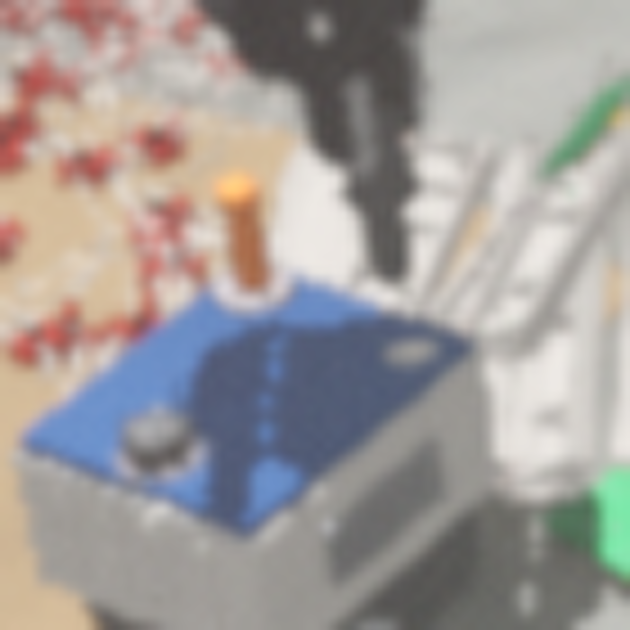

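Run:
```python
from h import *
c=np.load("pics/w20.npz"); t=np.array([0.5274511,0.38167848,0.12449304])
Rt=R.from_euler('xyz',[-90.14,-.08,-90.46],degrees=True).as_matrix()
P=lambda uv,z: onz(c,(210+uv[0]/5-.5,140+uv[1]/5-.5),z)
for n,uv,z in [("hole",(374.5,432),.076),("shankedge",(367,437),t[2]-.019)]:
    p=P(uv,z); print(n,p.round(4),(Rt.T@(p-t)).round(4))
s=bot.read_state(); print(s["eef_pos"])
```

```text
hole [0.5278 0.3797 0.076 ] [0.0019 0.0485 0.0005]
shankedge [0.5268 0.3895 0.1055] [-0.0079  0.019  -0.0007]
[0.52877835 0.38240829 0.12695328]
```

servo_tool:
  increments:
    - [[0, 0, 0, 0.003, 0.01, 0, 1], [0, 0, 0, 0.003, 0.02, 0, 1], [0, 0, 0, 0.003, 0.03, 0, 1], [0, 0, 0, 0.003, 0.04, 0, 1], [0, 0, 0, 0.003, 0.04, 0, 1]]

```text
time: 27.4
eef_pos: [0.5274, 0.3798, 0.1004]
tcp_rot: [-90.1, -0.1, -90.5]
wrist_force: [0.4, 0.1, -0.9]
gripper_width: 0.0197
```

servo_tool:
  increments:
    - [[0, 0, 0, 0, 0.0015, 0, 1], [0, 0, 0, 0, 0.003, 0, 1], [0, 0, 0, 0, 0.0045, 0, 1], [0, 0, 0, 0, 0.006, 0, 1], [0, 0, 0, 0, 0.006, 0, 1]]

```text
time: 27.9
eef_pos: [0.5283, 0.3803, 0.0985]
tcp_rot: [-90.0, -0.0, -90.5]
wrist_force: [-0.2, 0.2, -1.2]
gripper_width: 0.0199
```

servo_tool:
  increments:
    - [[0, 0, 0, 0, 0.0015, 0, 1], [0, 0, 0, 0, 0.003, 0, 1], [0, 0, 0, 0, 0.0045, 0, 1], [0, 0, 0, 0, 0.0045, 0, 1]]

```text
time: 28.3
eef_pos: [0.5282, 0.3802, 0.0956]
tcp_rot: [-90.0, -0.0, -90.5]
wrist_force: [-0.4, -0.4, -2.0]
gripper_width: 0.0203
```

servo_tool:
  increments:
    - [[0, 0, 0, 0, 0.0015, 0, 1], [0, 0, 0, 0, 0.003, 0, 1], [0, 0, 0, 0, 0.0045, 0, 1], [0, 0, 0, 0, 0.0045, 0, 1]]

```text
time: 28.7
eef_pos: [0.5282, 0.3803, 0.0929]
tcp_rot: [-90.0, -0.0, -90.5]
wrist_force: [-0.6, 0.3, -1.7]
gripper_width: 0.0195
```

servo_tool:
  increments:
    - [[0, 0, 0, 0, 0.0015, 0, 1], [0, 0, 0, 0, 0.003, 0, 1], [0, 0, 0, 0, 0.0045, 0, 1], [0, 0, 0, 0, 0.0045, 0, 1]]

```text
time: 29.1
eef_pos: [0.5282, 0.3803, 0.0902]
tcp_rot: [-90.0, -0.0, -90.5]
wrist_force: [-0.2, 0.1, -1.1]
gripper_width: 0.0198
```

servo_tool:
  increments:
    - [[0, 0, 0, 0, 0.0015, 0, 1], [0, 0, 0, 0, 0.003, 0, 1], [0, 0, 0, 0, 0.0045, 0, 1], [0, 0, 0, 0, 0.006, 0, 1], [0, 0, 0, 0, 0.006, 0, 1]]

```text
time: 29.6
eef_pos: [0.5282, 0.3803, 0.0866]
tcp_rot: [-90.0, -0.0, -90.5]
wrist_force: [-0.1, -0.1, -1.0]
gripper_width: 0.0198
```

servo_tool:
  increments:
    - [[0, 0, 0, 0, 0.0015, 0, 1], [0, 0, 0, 0, 0.003, 0, 1], [0, 0, 0, 0, 0.0045, 0, 1], [0, 0, 0, 0, 0.006, 0, 1], [0, 0, 0, 0, 0.006, 0, 1]]

```text
time: 30.1
eef_pos: [0.5282, 0.3803, 0.083]
tcp_rot: [-90.0, -0.0, -90.5]
wrist_force: [-0.2, 0.1, -1.8]
gripper_width: 0.0199
```

servo_tool:
  increments:
    - [[0, 0, 0, 0, 0.0015, 0, 1], [0, 0, 0, 0, 0.003, 0, 1], [0, 0, 0, 0, 0.0045, 0, 1], [0, 0, 0, 0, 0.006, 0, 1], [0, 0, 0, 0, 0.006, 0, 1]]

```text
time: 30.6
eef_pos: [0.5282, 0.3803, 0.0794]
tcp_rot: [-90.0, -0.0, -90.5]
wrist_force: [-0.1, 1.1, -2.4]
gripper_width: 0.0199
```

servo_tool:
  increments:
    - [[0, 0, 0, 0, 0.0015, 0, 1], [0, 0, 0, 0, 0.003, 0, 1], [0, 0, 0, 0, 0.0045, 0, 1], [0, 0, 0, 0, 0.006, 0, 1], [0, 0, 0, 0, 0.0075, 0, 1]]

```text
time: 31.1
eef_pos: [0.5283, 0.3803, 0.0751]
tcp_rot: [-90.0, -0.0, -90.5]
wrist_force: [-0.2, -0.7, -1.6]
gripper_width: 0.02
```

servo_tool:
  increments:
    - [[0, 0, 0, 0, 0.0015, 0, 1], [0, 0, 0, 0, 0.003, 0, 1], [0, 0, 0, 0, 0.0045, 0, 1], [0, 0, 0, 0, 0.006, 0, 1], [0, 0, 0, 0, 0.006, 0, 1]]

```text
time: 31.6
eef_pos: [0.5282, 0.3803, 0.0714]
tcp_rot: [-90.0, -0.0, -90.5]
wrist_force: [-0.3, -1.0, -1.8]
gripper_width: 0.0201
```

servo_tool:
  increments:
    - [[0, 0, 0, 0, 0.001, 0, 1], [0, 0, 0, 0, 0.002, 0, 1], [0, 0, 0, 0, 0.003, 0, 1], [0, 0, 0, 0, 0.004, 0, 1], [0, 0, 0, 0, 0.004, 0, 1]]

```text
time: 32.1
eef_pos: [0.5282, 0.3803, 0.069]
tcp_rot: [-90.0, -0.0, -90.5]
wrist_force: [0.3, -0.8, -2.4]
gripper_width: 0.0198
```

servo_tool:
  increments:
    - [[0, 0, 0, 0, 0.001, 0, 1], [0, 0, 0, 0, 0.002, 0, 1], [0, 0, 0, 0, 0.003, 0, 1], [0, 0, 0, 0, 0.003, 0, 1]]

```text
time: 32.5
eef_pos: [0.5283, 0.3803, 0.0672]
tcp_rot: [-90.0, -0.0, -90.5]
wrist_force: [-0.4, -1.0, -1.7]
gripper_width: 0.0199
```

servo_tool:
  increments:
    - [[0, 0, 0, 0, 0.0007, 0, 1], [0, 0, 0, 0, 0.0014, 0, 1], [0, 0, 0, 0, 0.002, 0, 1], [0, 0, 0, 0, 0.002, 0, 1]]

```text
time: 32.9
eef_pos: [0.5283, 0.3803, 0.0661]
tcp_rot: [-90.0, -0.0, -90.5]
wrist_force: [0.3, -0.4, -1.8]
gripper_width: 0.0203
```

servo_tool:
  increments:
    - [[0, 0, 0, 0, 0.0006, 0, 1], [0, 0, 0, 0, 0.0012, 0, 1], [0, 0, 0, 0, 0.0018, 0, 1], [0, 0, 0, 0, 0.0018, 0, 1]]

```text
time: 33.3
eef_pos: [0.5283, 0.3804, 0.0651]
tcp_rot: [-90.0, 0.0, -90.5]
wrist_force: [-0.3, -1.4, -0.8]
gripper_width: 0.0201
```

servo_tool:
  increments:
    - [[0, 0, 0, 0, 0.0006, 0, 1], [0, 0, 0, 0, 0.0012, 0, 1], [0, 0, 0, 0, 0.0018, 0, 1], [0, 0, 0, 0, 0.0018, 0, 1]]

```text
time: 33.7
eef_pos: [0.5284, 0.3804, 0.065]
tcp_rot: [-90.0, -0.0, -90.5]
wrist_force: [-2.7, -2.3, 5.4]
gripper_width: 0.0199
```

The flange has seated: contact came at TCP z = 0.065 as predicted, at about 7 N. Releasing now.

servo_tool:
  increments:
    - [[0, 0, 0, 0, -0.0015, 0, 1], [0, 0, 0, 0, -0.0015, 0, 0.6], [0, 0, 0, 0, -0.0015, 0, 0.2], [0, 0, 0, 0, -0.0015, 0, -0.4], [0, 0, 0, 0, -0.0015, 0, -0.4]]

```text
time: 34.2
eef_pos: [0.5284, 0.3805, 0.0647]
tcp_rot: [-90.0, 0.0, -90.5]
wrist_force: [0.0, -1.8, -0.2]
gripper_width: 0.0594
```

servo_tool:
  increments:
    - [[0, 0, 0, 0, 0, 0, -0.4], [0, 0, 0, 0, -0.03, 0, -0.4], [0, 0, 0, 0, -0.1, 0, -0.4], [0, 0, 0, 0, -0.17, 0, -0.4], [0, 0, 0, 0, -0.2, 0, -0.4]]

```text
time: 34.7
eef_pos: [0.5307, 0.3817, 0.1922]
tcp_rot: [-89.5, 0.3, -90.5]
wrist_force: [0.8, -0.1, 1.8]
gripper_width: 0.0595
```

servo_tool:
  increments:
    - [[0, 0, 0, 0.05, 0, 0, -0.4], [0, 0, 0, 0.1, 0, 0, -0.4], [0, 0, 0, 0.1, 0, 0, -0.4], [0, 0, 0, 0.1, 0, 0, -0.4]]

```text
time: 35.1
eef_pos: [0.5279, 0.3201, 0.1852]
tcp_rot: [-90.0, 0.0, -90.5]
wrist_force: [0.2, 0.1, 0.3]
gripper_width: 0.06
```

Run:
```python
from h import *
c,T,s=wrist("w21"); print(s["time"],s["eef_pos"],s["tcp_rot"],s["wrist_force"],s["gripper_width"])
crop(c["color"],180,40,180,170,4,"w21e")
c=grab("scene","s21"); crop(c["color"],120,140,110,80,7,"s21c"); grab("top","t21")
```

```text
35.1 [0.52785282 0.32005912 0.1852171 ] [-8.99924603e+01  2.98783930e-02 -9.05218078e+01] [0.17377883 0.14439194 0.28027572] 0.05995601860591067
```

View pics/w21e.png

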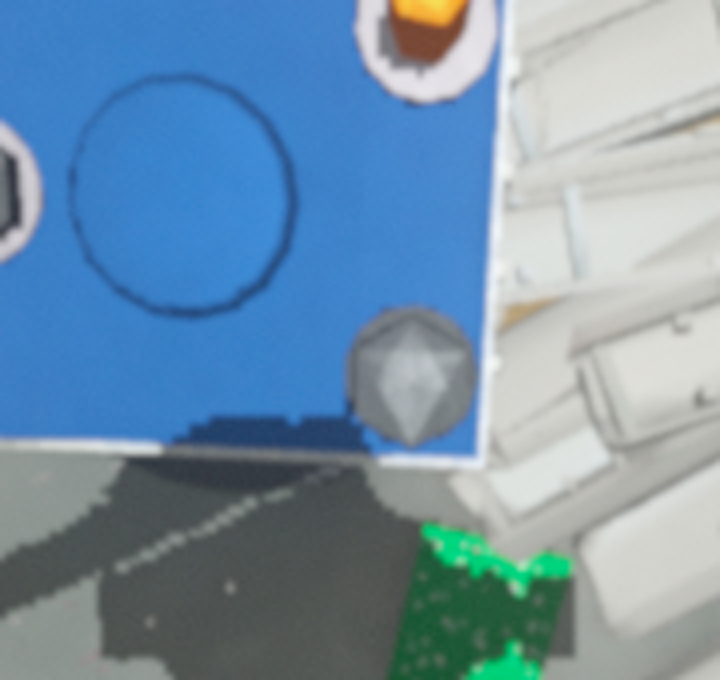

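View pics/s21c.png

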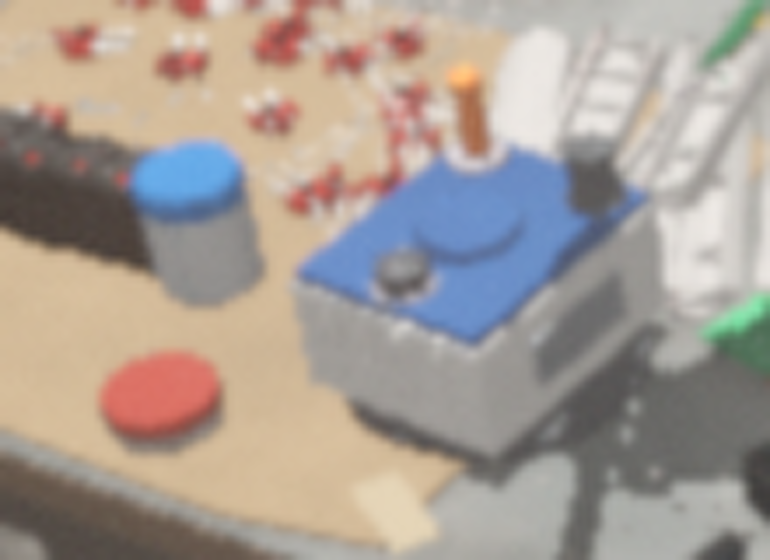

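Run:
```python
from h import *
a=np.load("pics/scene0.npz")["color"];b=np.load("pics/s21.npz")["color"]
a2=np.load("pics/top0.npz")["color"];b2=np.load("pics/t21.npz")["color"]
def cen(im,lo,hi,box):
    u,v,w,h=box; m=cv2.inRange(cv2.cvtColor(im[v:v+h,u:u+w],cv2.COLOR_BGR2HSV),lo,hi); M=cv2.moments(m,True); return (round(M['m10']/M['m00'],1),round(M['m01']/M['m00'],1),M['m00'])
for nm,A,B,bx in [("scene",a,b,[(130,185,25,20),(138,155,25,18),(320,255,30,30),(350,170,25,25)]),("top",a2,b2,[(118,222,28,25),(104,188,22,25),(335,245,30,30),(330,138,25,25)])]:
  for n,lo,hi,x in [("tin",(0,120,80),(8,255,255),bx[0]),("jarL",(95,120,80),(115,255,255),bx[1]),("spool",(70,90,40),(90,255,255),bx[2]),("jarR",(95,120,80),(115,255,255),bx[3])]:
    try: print(nm,n,cen(A,lo,hi,x),cen(B,lo,hi,x))
    except ZeroDivisionError: print(nm,n,"none")
c=np.load("pics/w21.npz")
print("bolt head",onz(c,(180+412/4-.5,40+380/4-.5),.102)," flange",onz(c,(180+412/4-.5,40+370/4-.5),.077))
```

```text
scene tin (12.5, 10.9, 142.0) (12.4, 11.0, 142.0)
scene jarL (7.9, 10.1, 103.0) (7.9, 10.1, 104.0)
scene spool (15.8, 13.1, 68.0) (15.5, 13.2, 53.0)
scene jarR (12.5, 11.9, 188.0) (12.6, 11.9, 187.0)
top tin (12.3, 11.8, 246.0) (12.4, 11.8, 242.0)
top jarL (9.3, 10.7, 237.0) (9.3, 10.7, 237.0)
top spool (14.8, 12.8, 251.0) (14.9, 12.8, 247.0)
top jarR (11.9, 10.8, 302.0) (11.9, 10.9, 299.0)
bolt head [0.52752198 0.381159   0.102     ]  flange [0.52753321 0.38173139 0.077     ]
```

Run:
```python
from workcell import bot
print(bot.sign_off()); print(bot.read_state()["time"])
```

```text
the job is handed in; nothing more can be done
None
the job is handed in; nothing more can be done
```

The job was handed in at about 35 s of the 72 s allowed. The drift pin is seated with its collar on the cover, and the bolt is fully home. No verdict was reported, so the result below rests on my own checks.

**Pin:** The cover had slipped about 2.9° (5 mm at the hole). I eased the pin down and shifted it about 5 mm towards the housing hole as the side force showed, until the collar stopped against the cover. The highest wrist force I read was about 9 N.

**Bolt:** It went down without side force and its flange landed at the expected height, with about 7 N on contact.

**Last checks:**
- **Alignment:** The cover's edges now run parallel to the housing.
- **Pin and bolt:** Both look upright with collar and flange on the cover. The bolt measures about 2 mm from its hole's centre, close to the camera accuracy.
- **Bystanders:** The tin, the spool and both blue-capped jars have not moved in either fixed camera.
- **Gripper:** It is open and clear of everything.

**What disagreed:**
- **Finger length:** The fingers end about 20 mm short of the stated tool point. My first grasp of the bolt closed on nothing, and the pin had been held only by the top of its handle.
- **Pin slip:** The pin slipped about 3 mm in the grip on the way down, but still seated.
- **Pin position:** I did not measure the pin's distance from its hole's centre directly. It lies 68 mm from the bolt hole, as it should.

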